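# Put the egg-candling torch on its charging cradle

### The job

The egg-candling torch is standing on the counter on its rubber lens cup. Put it away on its charging cradle: lay it gently, without letting it drop, on its side in the two V saddles, with the wide head hanging out past the saddle that carries the wire bail and the tail just in front of the steel end stop, then swing the bail over the barrel and shut it fully. Leave the goose egg, shaker, cup and tape roll where they are.

Things in the scene. Friction and masses are not known exactly. Their poses are not given: they have to be found in the camera images.
- torch: Dark metal egg-candling torch, 150 mm long, 0.22 kg, round. Origin: centre of the lens-end face; z runs along it from lens to tail (up at the start, lens down on the counter). Along z: rubber cup 54 mm dia. to 10 mm, head 58 dia. to 34, cone to 47, barrel 36 dia. from 47 to the tail at 150. Grip the grooved barrel near z=100; mass centre about z=82.
- torch_mid (a point): Point on the torch axis 77 mm from the lens face (z=77); its axes are the torch's.
- torch_lens (a point): Centre of the torch's lens-end face (the body's origin).
- cradle: Charging cradle fixed to the counter: grey base 175 (x) x 100 (y) x 20 mm high with two rubber-lined V saddles. Origin: centre of its underside; x points to the end where the torch head goes, z up. A seated torch lies along x, axis 64 mm above the counter, lens to +x. End stop plate 66 mm high, its face at x=-77. Post for the bail's tab at x 14..30, y 38..48, 68 mm high.
- front_saddle (a point): Vertex of the 90-degree V of the front saddle (cradle x=+22, 38.5 mm above the counter), next to the bail. Saddle 10 mm thick along x, V arms reach y=+-35, tops 69 mm up. The head hangs out beyond its +x face.
- rear_saddle (a point): Vertex of the V of the rear saddle, the same shape, at cradle x=-62. Between the saddles stands only a low contact block at x -4..17 (31 mm high, thin wires to 46 mm): from x=-57 to x=-4 the space is free down to the base for fingers.
- seat (a point): Where point torch_mid lies when the torch is seated: 64 mm above the centre of the cradle's underside, axes as the cradle's. The torch has about 4 mm of end play either way.
- bail (a joint): Hinge of the wire bail (rad): 0 = shut, lying flat over the barrel with its tab on the post; grows as it is opened up and over to the cradle's -y side, 2.3 = fully open. Stiff hinge: it stays where it is left. It starts open (1.85 to 2.25).
- bail_tab (a point): Centre of the upper face of the bail's black thumb tab (18 mm along the hinge x 26 mm x 5 mm thick), 83 mm from the hinge line. It turns with the bail, its x along the hinge. Shut, it lies at cradle x=22, y=+45, 74.5 mm above the counter.
- bail_hinge (a point): Centre of the bail's hinge line, which runs along the cradle's x: at cradle x=22, y=-38, 69 mm above the counter. The shut bail crosses the barrel 18 mm above this line (wires 6 mm thick, 19 mm wide over both).
- goose_egg: White goose egg, 67 x 54 x 51 mm, lying loose; origin centre of its underside. Bystander.
- shaker: Glass spice shaker with a steel cap, 41 mm dia., 87 mm high, standing; origin centre of its underside. Bystander.
- cup: Empty steel cup, 77 mm dia., 101 mm high, standing; origin centre of its underside. Bystander.
- tape: Brown roll of packing tape, 96 mm dia., 48 mm high, lying flat; origin centre of its underside. Bystander.
Not all that is in view belongs to the job. What is shaped like the torch but blue is not meant.

How it is judged:
By the outcome, as a careful person would: the job done as asked, in the order asked, and still so for the second after the job is handed in, with the robot touching nothing.
It also fails if it takes over 48 s, if anything falls off the work surface, if the arm or the gripper's body presses on something with over 40 N, if the wrist force passes 120 N, or if a joint passes its speed limit or range.

### The arm

A 6-joint arm with a two-finger parallel gripper is mounted at the origin on a cart in front of the work surface, level with it; the furniture and walls round the work are solid. World frame = base frame: x ahead of the robot, y to its left, z up, the work surface at z = 0. Lengths are in m, angles in degrees, forces in N, time in s.
With the tool pointing down it reaches from about 0.275 to 0.825 m from the base axis. Payload 4.9 kg.
Tool frame: the origin (TCP) lies at the very end of the fingers, on their centre line; the grasp point (between the pads) lies 19 mm behind it (manip.grip_depth is the distance from the TCP to the grasp point, in m); z points along the fingers, y is the line along which they close (so a half turn about z gives the same grasp; the last joint's range is limited). The gripper opens to 85 mm and grips with 20 to 120 N. Pads are 22 mm wide; open, the fingers measure 114 mm over their backs; the gripper's body (76 mm by 85 mm) begins 54 mm behind the grasp point. The pads swing forward as they close: fully open they stand 13 mm farther back than shut.
Start: joints at [56.024, 18.69, -11.035, 60.275, 0, 82.311], TCP at [0.244, 0.493, 0.231] pointing down, gripper open.
Joint ranges: [-152.03, 152.03], [-55.5, 102.48], [-74.3, 77.21], [-110.64, 120.58], [-84.22, 78.4], [-180, 180]. Speed limits (degrees/s): [147.25, 147.25, 180, 180, 180, 180].

### API

Orientations are given as [roll, pitch, yaw] about the fixed x, y, z axes, in that order (R = Rz(yaw) Ry(pitch) Rx(roll)).
In Python, from rig import manip gives the robot as it stands.
- The arm moves only by the tool arm_command, never from a script. Its argument "series" is a list of rows, each an object with "grip": the opening, from -1 (shut) to 1 (fully open); "linear": the shift along the tool's x, y, z as a fraction of full scale, a list of three; "angular": the turn, a rotation vector about the tool's x, y, z as a fraction of full scale, a list of three. A call has exactly 8 rows; each row is the pose to reach, as a shift and turn from the pose commanded when the call began, along the tool's axes at that moment; what a row does not reach only later rows make up. Full scale, the value 1, is 100 mm for a shift and 45 degrees for a turn. A row lasts 1/12 s, in which the tool goes at most 41.7 mm and 7.16 degrees, less where a joint would pass 70% of its speed; a pose out of reach is approached as far as the arm can. A call with a number of a shift or a turn outside -1 to 1 is refused whole. A call with a gripper value outside its range is refused whole. The fingers move at their own pace and stop on an object; the grip force is fixed at half the most. Time passes only in rows, so rows that repeat a pose let the fingers close, or fill a call up. It gives the time, the measured TCP pose, the force, the opening and the grip force at its end, in the units of the state.
- manip.sense(): the state, without advancing time (a new reading comes with each control period).
- manip.read_camera(name): name is "scene" or "top" or "wrist"; returns a dict with "image" (384x512x3 uint8, red, green, blue), "fx", "fy", "cx", "cy" (pixels), "view" (4x4, takes a point from world to camera coordinates); the wrist camera has in their place "T_tool_cam" (4x4, takes a point from camera to tool coordinates, whose origin is the TCP and whose axes are the flange's). Camera axes: x right, y up, looking along -z (the intrinsics and any distortion apply to the point x, -y, -z); pixel columns grow to the right and rows downward; lengths in m; the calibration is good to about 2 mm. A picture is of the moment at which its call begins: read the wrist's pose just before it. There is no depth.
- manip.job_done(): hands the job in; it is judged then, once.
The state is a dict: "time": time; "joints": joint angles; "qd": joint speeds; "effort": joint torques, N m; "tcp_pos": TCP position; "tool_rot": TCP orientation; "ft_force": force on the tool from outside, world axes, zero at the start; "moment": the same for the moment, N m; "grip_width": finger opening in m; "grasp_force": force on a finger pad.
Only numpy, scipy, OpenCV 4.12 (cv2) and the standard library are available. Lean on these libraries where they do the work, as an engineer would, in place of code of your own. Each camera call takes 0.05 s, during which the arm holds its last target. There are 200 camera calls.

## Working session

There is one attempt and no reset: what is moved stays moved. The work goes in short steps, Python scripts to look and compute and a tool call to move; the robot and the scene stay as the last step left them, time stands still between calls to the robot, and variables do not carry over. Pictures are saved under pics/ and viewed, at most 10 in all, crops included, and the job is handed in when it is done.

Besides the shell and the picture viewer there is one more tool, called after "Call:" as a command line: name --argument value ..., lists and objects as JSON in quotes. arm_command: Moves the arm, as the interface text tells. Shift numbers are shares of 100 mm and turn numbers shares of 45 degrees, none past 1 either way. Its arguments: {"type":"object","properties":{"series":{"type":"array","items":{"type":"object","properties":{"grip":{"type":"number"},"linear":{"type":"array","items":{"type":"number"}},"angular":{"type":"array","items":{"type":"number"}}}}}},"required":["series"]}

```bash
ls; mkdir -p pics; python3 - <<'E'
from rig import manip
import cv2, numpy as np
np.set_printoptions(precision=4,suppress=True)
for n in("scene","top"):
    d=manip.read_camera(n); cv2.imwrite(f"pics/{n}0.png",d["image"][:,:,::-1]); print(n,{k:v for k,v in d.items() if k!="image"})
print(manip.sense())
print(manip.grip_depth)
E
```

```text
pics
scene {'fx': 352.8617425742333, 'fy': 352.8617425742333, 'cx': 251.80003779761748, 'cy': 187.4233379943855, 'view': array([[ 0.6457, -0.7634, -0.0169, -0.2941],
       [ 0.3117,  0.2433,  0.9185, -0.2234],
       [-0.6971, -0.5983,  0.395 , -0.7496],
       [ 0.    ,  0.    ,  0.    ,  1.    ]])}
top {'fx': 465.46872030409025, 'fy': 465.46872030409025, 'cx': 266.0526557661231, 'cy': 191.31608791534762, 'view': array([[-0.0094, -0.9999, -0.0085,  0.0581],
       [ 0.991 , -0.0104,  0.1336, -0.5014],
       [-0.1337, -0.0071,  0.991 , -1.453 ],
       [ 0.    ,  0.    ,  0.    ,  1.    ]])}
{'time': 0.1, 'joints': array([ 56.0235,  18.7268, -11.0842,  60.2775,   0.    ,  82.3123]), 'qd': array([-0.0194, -0.0983,  0.1747, -0.0262,  0.0384,  0.0187]), 'effort': array([  0.0001, -44.424 ,  26.3038,   0.0079,  -0.0001,   0.    ]), 'tcp_pos': array([0.2433, 0.4927, 0.2306]), 'tool_rot': array([-179.9123,   -0.0119,  153.7112]), 'ft_force': array([0.2733, 0.1188, 0.5771]), 'moment': array([-0.0352, -0.0212, -0.0137]), 'grasp_force': 0.0, 'grip_width': 0.08557642173207293}
0.0187
```

View pics/scene0.png

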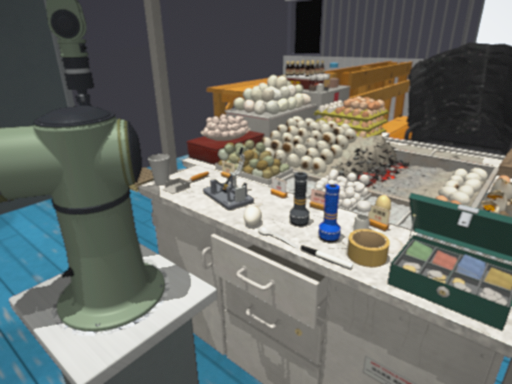

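View pics/top0.png

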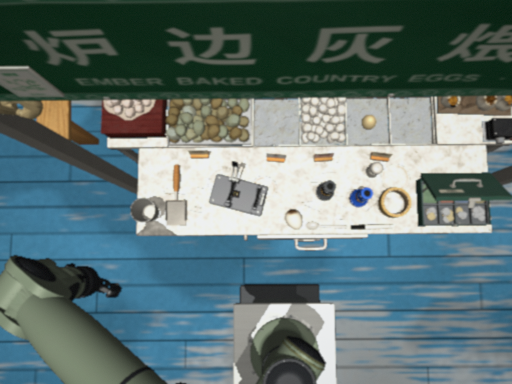

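The scene view shows the dark torch at about (300,200), the blue one at (330,212) and the cradle at (228,192). In the top view the torch is at (326,190) and the cradle at (238,194). I'll enlarge both.

```bash
python3 - <<'E'
import cv2
import numpy as np
a=cv2.imread("pics/top0.png")[155:235,195:355]; b=cv2.imread("pics/scene0.png")[165:235,190:350]
a=cv2.resize(a,None,fx=5,fy=5,interpolation=2)[:,:800]; b=cv2.resize(b,None,fx=5,fy=5,interpolation=2)
cv2.imwrite("pics/ct.png",a);cv2.imwrite("pics/cs.png",b)
E
```

```text
(no output)
```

View pics/ct.png

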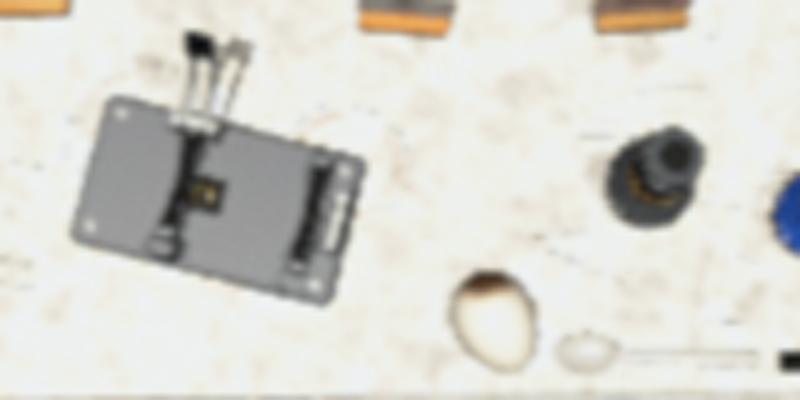

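View pics/cs.png

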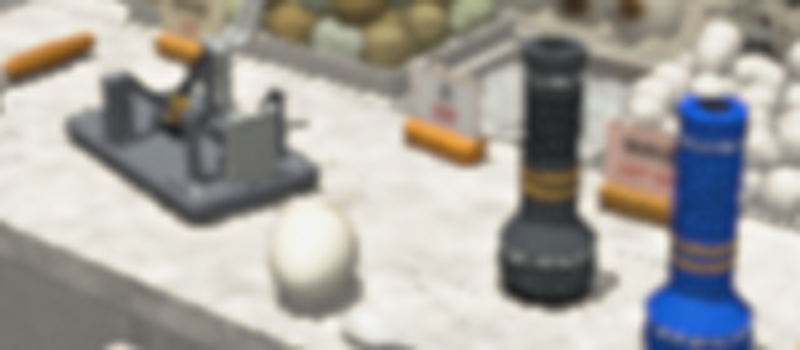

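```bash
cat > h.py <<'E'
import numpy as np, cv2
from rig import manip
np.set_printoptions(precision=4,suppress=True)
V={'top':(465.4687,266.0527,191.3161,np.array([[-0.0094,-0.9999,-0.0085,0.0581],[0.991,-0.0104,0.1336,-0.5014],[-0.1337,-0.0071,0.991,-1.453]])),
'scene':(352.8617,251.8,187.4233,np.array([[0.6457,-0.7634,-0.0169,-0.2941],[0.3117,0.2433,0.9185,-0.2234],[-0.6971,-0.5983,0.395,-0.7496]]))}
def ray(c,u,v):
    f,cx,cy,M=V[c]; R,t=M[:,:3],M[:,3]
    return -R.T@t, R.T@np.array([(u-cx)/f,-(v-cy)/f,-1])
def atz(c,u,v,z):
    o,d=ray(c,u,v); return o+d*(z-o[2])/d[2]
def proj(c,p):
    f,cx,cy,M=V[c]; q=M[:,:3]@np.asarray(p)+M[:,3]; return np.array([cx+f*q[0]/-q[2], cy-f*q[1]/-q[2]])
E
python3 - <<'E'
from h import *
ct=lambda u,v:((u+.5)/5-.5+195,(v+.5)/5-.5+155)
cs=lambda u,v:((u+.5)/5-.5+190,(v+.5)/5-.5+165)
C=[atz('top',*ct(*p),.02) for p in[(110,97),(365,158),(328,303),(72,240)]]
print(np.array(C)); print('len',np.linalg.norm(C[0]-C[1]),np.linalg.norm(C[3]-C[2]),np.linalg.norm(C[1]-C[2]),np.linalg.norm(C[0]-C[3]))
c=sum(C)/4; ex=(C[0]+C[3]-C[1]-C[2])/2; print('centre',c,'yaw',np.degrees(np.arctan2(ex[1],ex[0])))
ey=(C[2]+C[3]-C[0]-C[1])/2; print('y dir yaw-90',np.degrees(np.arctan2(ey[1],ey[0]))-90)
print('base scene',[atz('scene',*cs(*p),.02) for p in[(68,125),(317,172),(195,213)]])
print('torch tail top',atz('top',*ct(678,155),.15),'scene',atz('scene',*cs(556,47),.15))
print('torch head top',atz('top',*ct(651,183),.03),'scene base',atz('scene',*cs(547,272),.02))
print('tab',[ (th,) for th in []])
# egg
print('egg',atz('top',*ct(495,322),.025), 'blue tail', )
E
```

```text
[[0.5622 0.2131 0.02  ]
 [0.5205 0.0481 0.02  ]
 [0.4269 0.0727 0.02  ]
 [0.4691 0.2371 0.02  ]]
len 0.17022679913413458 0.16978119699908756 0.09678645462502462 0.09611409044832056
centre [0.4947 0.1427 0.02  ] yaw 75.68985752645928
y dir yaw-90 75.39530850670931
base scene [array([0.4619, 0.2207, 0.02  ]), array([0.5089, 0.0397, 0.02  ]), array([0.4184, 0.0603, 0.02  ])]
torch tail top [ 0.5013 -0.1367  0.15  ] scene [ 0.5002 -0.1394  0.15  ]
torch head top [ 0.5009 -0.1348  0.03  ] scene base [ 0.4876 -0.1473  0.02  ]
tab []
egg [ 0.4132 -0.0338  0.025 ] blue tail
```

```bash
cat >> h.py <<'E'
from scipy.spatial.transform import Rotation as Ro, Slerp
def rpy(a): return Ro.from_euler('xyz',a,degrees=True)
def plan(pos,R,n,p0=None,R0=None):
    """n calls from the present pose to pos,R: linear/angular fractions for each call"""
    if p0 is None:
        s=manip.sense(); p0=s['tcp_pos'];R0=rpy(s['tool_rot'])
    p0=np.array(p0);pos=np.array(pos); w=(R0.inv()*R).as_rotvec()
    for i in range(n):
        Ri=R0*Ro.from_rotvec(w*i/n)
        print(i,'lin',Ri.inv().apply((pos-p0)/n)/.1,'ang',np.degrees(w)/n/45)
E
python3 - <<'E'
from h import *
d=manip.read_camera("wrist"); print(d['T_tool_cam'],d['fx'],d['cx'],d['cy'])
plan([.44,.14,.30],rpy([180,0,120]),4)
E
```

```text
[[-0.0006  0.9529  0.3033  0.0766]
 [ 1.      0.0006  0.0001 -0.0007]
 [-0.      0.3033 -0.9529 -0.1438]
 [ 0.      0.      0.      1.    ]] 307.41984512256283 258.60636456636627 189.833824940503
0 lin [-0.8314 -0.5732 -0.1727] ang [-0.0004  0.0001  0.1873]
1 lin [-0.9064 -0.4451 -0.1729] ang [-0.0004  0.0001  0.1873]
2 lin [-0.9619 -0.3074 -0.1731] ang [-0.0004  0.0001  0.1873]
3 lin [-0.9965 -0.163  -0.1732] ang [-0.0004  0.0001  0.1873]
```

Call:
arm_command --series '[{"grip": 1,"linear": [-0.84,-0.57,-0.17],"angular": [0,0,0.19]},{"grip": 1,"linear": [-0.84,-0.57,-0.17],"angular": [0,0,0.19]},{"grip": 1,"linear": [-0.84,-0.57,-0.17],"angular": [0,0,0.19]},{"grip": 1,"linear": [-0.84,-0.57,-0.17],"angular": [0,0,0.19]},{"grip": 1,"linear": [-0.84,-0.57,-0.17],"angular": [0,0,0.19]},{"grip": 1,"linear": [-0.84,-0.57,-0.17],"angular": [0,0,0.19]},{"grip": 1,"linear": [-0.84,-0.57,-0.17],"angular": [0,0,0.19]},{"grip": 1,"linear": [-0.84,-0.57,-0.17],"angular": [0,0,0.19]}]'

```text
time: 0.82
tcp_pos: [0.293, 0.4055, 0.2479]
tool_rot: [-180.0, -0.0, 145.2]
ft_force: [-0.5, 0.5, 0.0]
grip_width: 0.0853
grasp_force: 0.0
```

Call:
arm_command --series '[{"grip": 1,"linear": [-0.91,-0.44,-0.17],"angular": [0,0,0.19]},{"grip": 1,"linear": [-0.91,-0.44,-0.17],"angular": [0,0,0.19]},{"grip": 1,"linear": [-0.91,-0.44,-0.17],"angular": [0,0,0.19]},{"grip": 1,"linear": [-0.91,-0.44,-0.17],"angular": [0,0,0.19]},{"grip": 1,"linear": [-0.91,-0.44,-0.17],"angular": [0,0,0.19]},{"grip": 1,"linear": [-0.91,-0.44,-0.17],"angular": [0,0,0.19]},{"grip": 1,"linear": [-0.91,-0.44,-0.17],"angular": [0,0,0.19]},{"grip": 1,"linear": [-0.91,-0.44,-0.17],"angular": [0,0,0.19]}]'

```text
time: 1.48
tcp_pos: [0.3425, 0.3176, 0.265]
tool_rot: [-180.0, -0.0, 136.7]
ft_force: [0.6, -0.6, 0.3]
grip_width: 0.0853
grasp_force: 0.0
```

Call:
arm_command --series '[{"grip": 1,"linear": [-0.96,-0.31,-0.17],"angular": [0,0,0.19]},{"grip": 1,"linear": [-0.96,-0.31,-0.17],"angular": [0,0,0.19]},{"grip": 1,"linear": [-0.96,-0.31,-0.17],"angular": [0,0,0.19]},{"grip": 1,"linear": [-0.96,-0.31,-0.17],"angular": [0,0,0.19]},{"grip": 1,"linear": [-0.96,-0.31,-0.17],"angular": [0,0,0.19]},{"grip": 1,"linear": [-0.96,-0.31,-0.17],"angular": [0,0,0.19]},{"grip": 1,"linear": [-0.96,-0.31,-0.17],"angular": [0,0,0.19]},{"grip": 1,"linear": [-0.96,-0.31,-0.17],"angular": [0,0,0.19]}]'

```text
time: 2.15
tcp_pos: [0.391, 0.2292, 0.282]
tool_rot: [-180.0, -0.0, 128.2]
ft_force: [-0.5, 0.1, -0.3]
grip_width: 0.0857
grasp_force: 0.0
```

Call:
arm_command --series '[{"grip": 1,"linear": [-0.7,-0.16,-0.17],"angular": [0,0,0.19]},{"grip": 1,"linear": [-0.7,-0.16,-0.17],"angular": [0,0,0.19]},{"grip": 1,"linear": [-0.7,-0.16,-0.17],"angular": [0,0,0.19]},{"grip": 1,"linear": [-0.7,-0.16,-0.17],"angular": [0,0,0.19]},{"grip": 1,"linear": [-0.7,-0.16,-0.17],"angular": [0,0,0.19]},{"grip": 1,"linear": [-0.7,-0.16,-0.17],"angular": [0,0,0.19]},{"grip": 1,"linear": [-0.7,-0.16,-0.17],"angular": [0,0,0.19]},{"grip": 1,"linear": [-0.7,-0.16,-0.17],"angular": [0,0,0.19]}]'

```text
time: 2.82
tcp_pos: [0.4217, 0.164, 0.2991]
tool_rot: [-180.0, -0.0, 119.6]
ft_force: [0.1, -0.3, 0.6]
grip_width: 0.0852
grasp_force: 0.0
```

```bash
cat >> h.py <<'E'
def wrist(name=None):
    s=manip.sense(); d=manip.read_camera("wrist"); T=d['T_tool_cam']; R=rpy(s['tool_rot']).as_matrix()
    W=np.eye(4); W[:3,:3]=R; W[:3,3]=s['tcp_pos']; M=np.linalg.inv(W@T)
    V['w']=(d['fx'],d['cx'],d['cy'],M[:3])
    if name: cv2.imwrite('pics/'+name+'.png',d['image'][:,:,::-1]); np.save('pics/'+name+'.npy',np.r_[d['fx'],d['cx'],d['cy'],M[:3].ravel()])
    return d['image']
def load(name):
    a=np.load('pics/'+name+'.npy'); V['w']=(a[0],a[1],a[2],a[3:].reshape(3,4))
E
python3 - <<'E'
from h import *
wrist('w1'); s=manip.sense(); print(s['time'],s['tcp_pos'],s['tool_rot'],s['joints'])
E
```

```text
2.8667 [0.4218 0.1639 0.2991] [-179.9812   -0.0115  119.5953] [ 11.8733   5.957  -17.3319  66.7326   0.0053  72.2779]
```

View pics/w1.png

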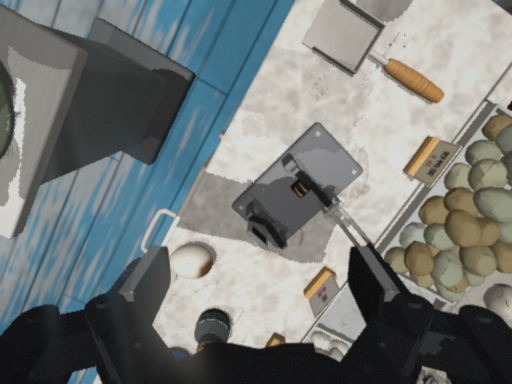

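The wrist view shows the cradle base, with corners near (317,122), (362,168), (280,248) and (233,205). The bail is open towards (370,245) and the torch is partly visible at (212,328). Next I'll refine the cradle pose by segmenting the base.

```bash
python3 - <<'E'
from h import *
load('w1'); im=cv2.imread('pics/w1.png')
for u,v in [(317,135),(345,165),(270,195),(245,205),(290,215),(210,200),(195,215),(310,245),(280,150)]: print((u,v),im[v,u])
m=np.zeros(im.shape[:2],np.uint8); g=im.astype(int); mx=g.max(2);mn=g.min(2)
for lo,hi in((60,125),(70,135)):
    m=((mx<hi)&(mx>lo)&(g[:,:,0]>=g[:,:,2]-2)).astype(np.uint8); m[:100]=0;m[262:]=0;m[:,:225]=0;m[:,375:]=0
    m=cv2.morphologyEx(m,cv2.MORPH_OPEN,np.ones((3,3)))
    n,l,st,_=cv2.connectedComponentsWithStats(m); k=1+st[1:,4].argmax()
    cs,_=cv2.findContours((l==k).astype(np.uint8),0,2); c=max(cs,key=cv2.contourArea)
    P=np.array([atz('w',*p[0],.02)[:2] for p in c],np.float32); r=cv2.minAreaRect(P); print(st[k],r,cv2.boxPoints(r))
# predicted corners from current estimate
def cw(x,y,z,c=(.4947,.1427),yaw=75.5):
    a=np.radians(yaw); return np.array([c[0]+x*np.cos(a)-y*np.sin(a),c[1]+x*np.sin(a)+y*np.cos(a),z])
for q in[(1,1),(1,-1),(-1,-1),(-1,1)]: print(q,proj('w',cw(q[0]*.0875,q[1]*.05,.02)))
for p in [(317,122),(362,168),(280,248),(233,205)]: print(atz('w',*p,.02))
cv2.imwrite('pics/c2.png',cv2.resize(im[105:275,215:405],None,fx=4,fy=3.5,interpolation=2)[:595])
cv2.imwrite('pics/c2.png',cv2.resize(im[105:255,225:395],None,fx=4,fy=4,interpolation=2))
E
```

```text
(317, 135) [169 175 174]
(345, 165) [140 138 138]
(270, 195) [87 86 87]
(245, 205) [86 86 85]
(290, 215) [85 84 83]
(210, 200) [130 138 142]
(195, 215) [132 140 143]
(310, 245) [137 144 148]
(280, 150) [218 219 217]
[ 233  176   88   62 2770] ((0.48633047938346863, 0.10710291564464569), (0.09901511669158936, 0.09883911162614822), 75.58934020996094) [[0.4261 0.0715]
 [0.5219 0.0469]
 [0.5465 0.1428]
 [0.4508 0.1674]]
[ 233  176   88   62 2509] ((0.48647505044937134, 0.10657326877117157), (0.09731166809797287, 0.09938617795705795), 76.55252075195312) [[0.4268 0.0708]
 [0.5235 0.0477]
 [0.5461 0.1423]
 [0.4495 0.1655]]
(1, 1) [316.66  118.102]
(1, -1) [364.719  168.5278]
(-1, -1) [276.9111 248.2395]
(-1, 1) [228.8149 205.7933]
[0.4714 0.2358 0.02  ]
[0.5612 0.2136 0.02  ]
[0.5251 0.0482 0.02  ]
[0.4291 0.0746 0.02  ]
```

View pics/c2.png

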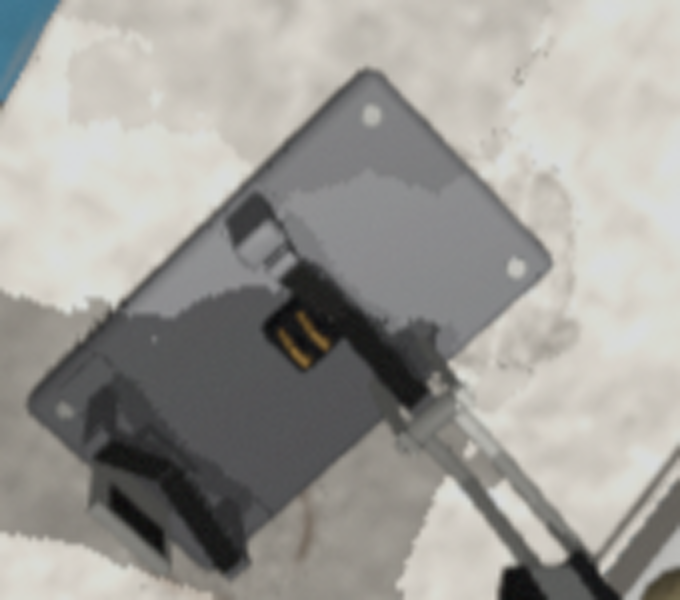

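The crop shows base holes at (371,115), (516,267) and (65,410). The midpoint of holes 2 and 3 is the cradle centre. The bail tab is at about (550,580).

```bash
python3 - <<'E'
from h import *
load('w1')
k=lambda u,v:((u+.5)/4-.5+225,(v+.5)/4-.5+105)
H=[atz('w',*k(*p),.02) for p in[(371,115),(516,267),(65,410)]]; print(np.array(H))
c=(H[1]+H[2])/2; e=H[0]-H[2]; f=H[1]-H[0]; print(c,np.degrees(np.arctan2(e[1],e[0])),np.degrees(np.arctan2(f[1],f[0]))+90,np.linalg.norm(e),np.linalg.norm(f))
# top cam holes
ct=lambda u,v:((u+.5)/5-.5+195,(v+.5)/5-.5+155)
G=[atz('top',*ct(*p),.02) for p in[(90,226),(122,113),(343,171),(315,285)]];print(np.array(G),sum(G)/4)
e=(G[0]+G[1]-G[2]-G[3]);print(np.degrees(np.arctan2(e[1],e[0])))
# torch with current wrist? tail hidden. base head
print('bail tab ray',[atz('w',*k(550,580),z) for z in(.1,.11,.12,.13,.14)])
plan([.40,-.10,.27],rpy([180,0,165]),3)
E
```

```text
[[0.4801 0.2233 0.02  ]
 [0.5538 0.2038 0.02  ]
 [0.4408 0.0774 0.02  ]]
[0.4973 0.1406 0.02  ] 74.9131215051348 75.14473258953993 0.15109030669841772 0.07621666826701962
[[0.4781 0.2256 0.02  ]
 [0.5516 0.2053 0.02  ]
 [0.5121 0.0623 0.02  ]
 [0.4385 0.0809 0.02  ]] [0.4951 0.1435 0.02  ]
74.62648454173299
bail tab ray [array([0.5887, 0.1313, 0.1   ]), array([0.5827, 0.1342, 0.11  ]), array([0.5767, 0.1371, 0.12  ]), array([0.5708, 0.1399, 0.13  ]), array([0.5648, 0.1428, 0.14  ])]
0 lin [-0.7291 -0.4976  0.0971] ang [-0.0001 -0.0001 -0.3363]
1 lin [-0.5739 -0.6707  0.0971] ang [-0.0001 -0.0001 -0.3363]
2 lin [-0.3788 -0.7973  0.0971] ang [-0.0001 -0.0001 -0.3363]
```

```bash
cat >> h.py <<'E'
def Rtool(dyaw,tilt):
    "tool z tilted down by tilt from horizontal heading dyaw; tool x on the underside"
    a,t=np.radians([dyaw,tilt]); d=np.array([np.cos(a),np.sin(a),0]);u=np.array([0,0,1])
    z=np.cos(t)*d-np.sin(t)*u; x=-(np.sin(t)*d+np.cos(t)*u); return Ro.from_matrix(np.c_[x,np.cross(z,x),z])
E
python3 - <<'E'
from h import *
R=Rtool(-23.4,30); print(R.as_euler('xyz',degrees=True)); 
z=R.as_matrix()[:,2]; g=np.array([.501,-.137,.107])+.019*z; print(g, g-.14*z)
plan(g-.14*z,R,4)
E
```

```text
[-180.    60.   156.6]
[ 0.5161 -0.1435  0.0975] [ 0.4048 -0.0954  0.1675]
0 lin [-0.5428 -0.3569  0.329 ] ang [-0.1076 -0.3213 -0.1862]
1 lin [-0.3885 -0.4571  0.4128] ang [-0.1076 -0.3213 -0.1862]
2 lin [-0.206  -0.5375  0.4461] ang [-0.1076 -0.3213 -0.1862]
3 lin [-0.012  -0.5907  0.4258] ang [-0.1076 -0.3213 -0.1862]
```

Call:
arm_command --series '[{"grip": 1,"linear": [-0.54,-0.36,0.33],"angular": [-0.108,-0.321,-0.186]},{"grip": 1,"linear": [-0.54,-0.36,0.33],"angular": [-0.108,-0.321,-0.186]},{"grip": 1,"linear": [-0.54,-0.36,0.33],"angular": [-0.108,-0.321,-0.186]},{"grip": 1,"linear": [-0.54,-0.36,0.33],"angular": [-0.108,-0.321,-0.186]},{"grip": 1,"linear": [-0.54,-0.36,0.33],"angular": [-0.108,-0.321,-0.186]},{"grip": 1,"linear": [-0.54,-0.36,0.33],"angular": [-0.108,-0.321,-0.186]},{"grip": 1,"linear": [-0.54,-0.36,0.33],"angular": [-0.108,-0.321,-0.186]},{"grip": 1,"linear": [-0.54,-0.36,0.33],"angular": [-0.108,-0.321,-0.186]}]'

```text
time: 3.53
tcp_pos: [0.4188, 0.0988, 0.267]
tool_rot: [176.1, 14.7, 127.4]
ft_force: [-0.0, 0.3, 0.5]
grip_width: 0.0855
grasp_force: 0.0
```

Call:
arm_command --series '[{"grip": 1,"linear": [-0.39,-0.46,0.41],"angular": [-0.108,-0.321,-0.186]},{"grip": 1,"linear": [-0.39,-0.46,0.41],"angular": [-0.108,-0.321,-0.186]},{"grip": 1,"linear": [-0.39,-0.46,0.41],"angular": [-0.108,-0.321,-0.186]},{"grip": 1,"linear": [-0.39,-0.46,0.41],"angular": [-0.108,-0.321,-0.186]},{"grip": 1,"linear": [-0.39,-0.46,0.41],"angular": [-0.108,-0.321,-0.186]},{"grip": 1,"linear": [-0.39,-0.46,0.41],"angular": [-0.108,-0.321,-0.186]},{"grip": 1,"linear": [-0.39,-0.46,0.41],"angular": [-0.108,-0.321,-0.186]},{"grip": 1,"linear": [-0.39,-0.46,0.41],"angular": [-0.108,-0.321,-0.186]}]'

```text
time: 4.2
tcp_pos: [0.415, 0.0339, 0.2351]
tool_rot: [174.1, 29.9, 135.0]
ft_force: [-0.2, 0.6, -0.3]
grip_width: 0.0853
grasp_force: 0.0
```

Call:
arm_command --series '[{"grip": 1,"linear": [-0.21,-0.54,0.45],"angular": [-0.108,-0.321,-0.186]},{"grip": 1,"linear": [-0.21,-0.54,0.45],"angular": [-0.108,-0.321,-0.186]},{"grip": 1,"linear": [-0.21,-0.54,0.45],"angular": [-0.108,-0.321,-0.186]},{"grip": 1,"linear": [-0.21,-0.54,0.45],"angular": [-0.108,-0.321,-0.186]},{"grip": 1,"linear": [-0.21,-0.54,0.45],"angular": [-0.108,-0.321,-0.186]},{"grip": 1,"linear": [-0.21,-0.54,0.45],"angular": [-0.108,-0.321,-0.186]},{"grip": 1,"linear": [-0.21,-0.54,0.45],"angular": [-0.108,-0.321,-0.186]},{"grip": 1,"linear": [-0.21,-0.54,0.45],"angular": [-0.108,-0.321,-0.186]}]'

```text
time: 4.87
tcp_pos: [0.411, -0.0315, 0.2022]
tool_rot: [174.5, 45.2, 143.7]
ft_force: [-0.0, -0.1, 0.1]
grip_width: 0.0854
grasp_force: 0.0
```

Call:
arm_command --series '[{"grip": 1,"linear": [-0.01,-0.59,0.43],"angular": [-0.108,-0.321,-0.186]},{"grip": 1,"linear": [-0.01,-0.59,0.43],"angular": [-0.108,-0.321,-0.186]},{"grip": 1,"linear": [-0.01,-0.59,0.43],"angular": [-0.108,-0.321,-0.186]},{"grip": 1,"linear": [-0.01,-0.59,0.43],"angular": [-0.108,-0.321,-0.186]},{"grip": 1,"linear": [-0.01,-0.59,0.43],"angular": [-0.108,-0.321,-0.186]},{"grip": 1,"linear": [-0.01,-0.59,0.43],"angular": [-0.108,-0.321,-0.186]},{"grip": 1,"linear": [-0.01,-0.59,0.43],"angular": [-0.108,-0.321,-0.186]},{"grip": 1,"linear": [-0.01,-0.59,0.43],"angular": [-0.108,-0.321,-0.186]}]'

```text
time: 5.53
tcp_pos: [0.4769, -0.0829, 0.2615]
tool_rot: [-179.5, 57.3, 156.4]
ft_force: [0.2, -0.8, -0.8]
grip_width: 0.0856
grasp_force: 0.0
```

```bash
python3 - <<'E'
from h import *
wrist('w2'); s=manip.sense(); print(s['time'],s['tcp_pos'],s['tool_rot'],s['joints'])
for z in(0,.047,.107,.15): print(z,proj('w',[.501,-.137,z]))
E
```

```text
5.5833 [ 0.4768 -0.083   0.2614] [-179.462    57.3013  156.3774] [-12.3423 -13.756  -74.2322 -27.2088 -10.0094   6.16  ]
0 [215.8737 -52.1519]
0.047 [213.5673  -9.3658]
0.107 [210.2842  51.5359]
0.15 [207.6583 100.2478]
```

View pics/w2.png

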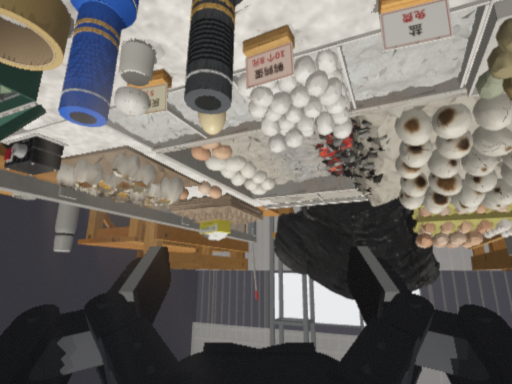

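The wrist view shows the torch tail at (208,101), against a predicted (207.7,100.2), so the torch position holds. The arm stopped at joint 3's limit, so I need a steeper tilt. I'll fit the kinematics to check which tilt is reachable.

```bash
cat >> h.py <<'E'
def basis(j):
    "TCP = sum params*basis; params: L1,f,L2,e,Lt,d,h,a  (UR-like chain)"
    a=np.radians(j); p=a[1];q=a[1]-a[2];s=a[1]-a[2]+a[3]
    r=lambda x,z,y=0:np.array([np.cos(a[0])*x-np.sin(a[0])*y,np.sin(a[0])*x+np.cos(a[0])*y,z])
    c5,s5=np.cos(a[4]),np.sin(a[4])
    tz=lambda g:r(c5*np.cos(s),-c5*np.sin(s),g*s5)
    return np.c_[r(np.sin(p),np.cos(p)),r(np.sin(q),np.cos(q)),r(np.cos(q),-np.sin(q)),r(np.sin(s),np.cos(s)),tz(1),r(0,0,1),r(0,1),r(1,0)]
D=[([56.0235,18.7268,-11.0842,60.2775,0,82.3],[.2433,.4927,.2306]),([11.8733,5.957,-17.3319,66.7326,.0053,72.28],[.4218,.1639,.2991]),([-12.3423,-13.756,-74.2322,-27.2088,-10.0094,6.16],[.4768,-.083,.2614])]
E
python3 - <<'E'
from h import *
A=np.vstack([basis(j) for j,_ in D]); b=np.hstack([p for _,p in D])
x,res,rk,sv=np.linalg.lstsq(A,b,rcond=1e-3); print(x,rk,sv,A@x-b)
s=manip.sense(); R=rpy(s['tool_rot']).as_matrix(); print(R, basis(s['joints'])[:,4])
for keep in ([0,2,3,4,5,6],[0,2,4,5,6,7],[0,2,4,5,6]):
    x,res,rk,sv=np.linalg.lstsq(A[:,keep],b,rcond=1e-4); print(keep,x,rk,abs(A[:,keep]@x-b).max())
E
```

```text
[ 0.4026  0.2793  0.3439  0.1367  0.3035  0.0736  0.0816 -0.1581] 8 [3.3349 2.8622 1.7345 0.9202 0.8984 0.1392 0.0626 0.0259] [ 0. -0.  0. -0.  0.  0.  0.  0.  0.]
[[-0.495   0.4079  0.7672]
 [ 0.2165  0.913  -0.3458]
 [-0.8415 -0.0051 -0.5402]] [ 0.7672 -0.3458 -0.5402]
[0, 2, 3, 4, 5, 6] [ 0.5002  0.4642 -0.0239  0.4647  0.0829  0.4509] 6 0.017365439819763476
[0, 2, 4, 5, 6, 7] [0.4245 0.429  0.4129 0.0799 0.4531 0.0261] 6 0.015881569657397898
[0, 2, 4, 5, 6] [0.4367 0.4549 0.4328 0.0811 0.4734] 5 0.014605833668986656
```

```bash
python3 - <<'E'
from h import *
R=Rtool(-23.4,45); z=R.as_matrix()[:,2]; g=np.array([.501,-.137,.108])+.019*z; print(g)
plan(g+[0,0,.11],R,1,[.4048,-.0954,.1675],Rtool(-23.4,30))
E
```

```text
[ 0.5133 -0.1423  0.0946]
0 lin [-0.9122  0.0003  0.8387] ang [0.     0.3333 0.    ]
```

Call:
arm_command --series '[{"grip": 1,"linear": [-0.91,0,0.84],"angular": [0,0.333,0]},{"grip": 1,"linear": [-0.91,0,0.84],"angular": [0,0.333,0]},{"grip": 1,"linear": [-0.91,0,0.84],"angular": [0,0.333,0]},{"grip": 1,"linear": [-0.91,0,0.84],"angular": [0,0.333,0]},{"grip": 1,"linear": [-0.91,0,0.84],"angular": [0,0.333,0]},{"grip": 1,"linear": [-0.91,0,0.84],"angular": [0,0.333,0]},{"grip": 1,"linear": [-0.91,0,0.84],"angular": [0,0.333,0]},{"grip": 1,"linear": [-0.91,0,0.84],"angular": [0,0.333,0]}]'

```text
time: 6.25
tcp_pos: [0.5845, -0.131, 0.2911]
tool_rot: [-179.6, 42.2, 156.2]
ft_force: [-0.1, 0.5, -0.5]
grip_width: 0.0856
grasp_force: 0.0
```

```bash
python3 - <<'E'
from h import *
s=manip.sense(); print(s['time'],s['tcp_pos'],s['tool_rot'],s['joints'])
D.append((s['joints'],s['tcp_pos']))
A=np.vstack([basis(j) for j,_ in D]); b=np.hstack([p for _,p in D])
x,res,rk,sv=np.linalg.lstsq(A,b,rcond=1e-4); print(x,rk,abs(A@x-b).max())
R=Rtool(-23.4,45); z=R.as_matrix()[:,2]; g=np.array([.501,-.137,.108])+.019*z
plan(g,R,1)
wrist('w3'); print(proj('w',[.501,-.137,.15]))
E
```

```text
6.25 [ 0.5845 -0.131   0.2911] [-179.5865   42.1882  156.2215] [-17.2465  -3.1586 -44.7868   6.4042  -4.7935   4.8521]
[0.4863 0.0892 0.3727 0.0097 0.3927 0.0793 0.2721 0.0117] 8 0.01007208516877682
0 lin [ 1.7683 -0.3835  1.0524] ang [-0.015  -0.0625 -0.0059]
[188.2742 -50.5214]
```

```bash
python3 - <<'E'
from h import *
R=Rtool(-23.4,45); z=R.as_matrix()[:,2]; g=np.array([.501,-.137,.108])+.019*z
plan(g+[0,0,.09],R,1)
E
```

```text
0 lin [ 1.1678 -0.3888  0.3865] ang [-0.0149 -0.0616 -0.0059]
```

Call:
arm_command --series '[{"grip": 1,"linear": [1.0,-0.39,0.3],"angular": [-0.015,-0.062,-0.006]},{"grip": 1,"linear": [1.0,-0.39,0.3],"angular": [-0.015,-0.062,-0.006]},{"grip": 1,"linear": [1.0,-0.39,0.3],"angular": [-0.015,-0.062,-0.006]},{"grip": 1,"linear": [1.0,-0.39,0.3],"angular": [-0.015,-0.062,-0.006]},{"grip": 1,"linear": [1.0,-0.39,0.3],"angular": [-0.015,-0.062,-0.006]},{"grip": 1,"linear": [1.0,-0.39,0.3],"angular": [-0.015,-0.062,-0.006]},{"grip": 1,"linear": [1.0,-0.39,0.3],"angular": [-0.015,-0.062,-0.006]},{"grip": 1,"linear": [1.0,-0.39,0.3],"angular": [-0.015,-0.062,-0.006]}]'

```text
time: 6.97
tcp_pos: [0.5232, -0.1463, 0.206]
tool_rot: [180.0, 45.4, 156.6]
ft_force: [0.3, -0.7, 0.5]
grip_width: 0.0854
grasp_force: 0.0
```

```bash
python3 - <<'E'
from h import *
s=manip.sense(); print(s['time'],s['tcp_pos'],s['tool_rot'],s['joints'])
R=Rtool(-23.4,45); z=R.as_matrix()[:,2]; g=np.array([.501,-.137,.108])+.019*z
plan(g,R,1)
im=wrist('w3'); print(proj('w',[.501,-.137,.15]),proj('w',[.501,-.137,.1]))
E
```

```text
6.9667 [ 0.5232 -0.1463  0.206 ] [179.9721  45.3929 156.5974] [-23.4467  -1.7711 -62.8182 -16.44     0.0593  -0.0309]
0 lin [ 0.8681 -0.0027  0.7066] ang [ 0.0006  0.0087 -0.    ]
[259.5955 130.0872] [259.4441  63.5883]
```

View pics/w3.png

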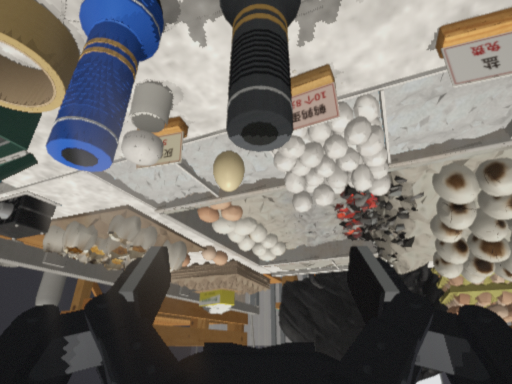

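The tail is at (260,130), matching the prediction of (259.6,130.1). Before descending I'll check the fingers' clearance to the blue torch (tail at (82,155)).

```bash
python3 - <<'E'
from h import *
load('w3'); b=atz('w',82,155,.15); print(b, atz('w',260,130,.15))
R=Rtool(-23.4,45).as_matrix(); rel=b-[.501,-.137,.15]; print(R[:,1]@rel, np.array([.918,-.397,0])@rel, np.linalg.norm(rel[:2]))
E
```

```text
[ 0.4806 -0.244   0.15  ] [ 0.501  -0.1368  0.15  ]
-0.1063463631376947 0.023723857438419173 0.10896494779468399
```

Call:
arm_command --series '[{"grip": 1,"linear": [0.15,0,0.12],"angular": [0,0.009,0]},{"grip": 1,"linear": [0.3,0,0.24],"angular": [0,0.009,0]},{"grip": 1,"linear": [0.45,0,0.37],"angular": [0,0.009,0]},{"grip": 1,"linear": [0.6,0,0.49],"angular": [0,0.009,0]},{"grip": 1,"linear": [0.75,0,0.61],"angular": [0,0.009,0]},{"grip": 1,"linear": [0.87,0,0.71],"angular": [0,0.009,0]},{"grip": 1,"linear": [0.87,0,0.71],"angular": [0,0.009,0]},{"grip": 1,"linear": [0.87,0,0.71],"angular": [0,0.009,0]}]'

```text
time: 7.68
tcp_pos: [0.5114, -0.1415, 0.0913]
tool_rot: [180.0, 44.7, 156.6]
ft_force: [0.4, -0.6, 0.0]
grip_width: 0.0857
grasp_force: 0.0
```

```bash
python3 - <<'E'
from h import *
s=manip.sense(); print(s['time'],s['tcp_pos'],s['tool_rot'],s['joints'],s['ft_force'])
R=Rtool(-23.4,45); z=R.as_matrix()[:,2]; g=np.array([.501,-.137,.108])+.019*z
plan(g,R,1)
E
```

```text
7.6833 [ 0.5114 -0.1415  0.0913] [179.9734  44.6571 156.5764] [-23.4689  18.5926 -72.0796 -45.3292   0.0584  -0.0322] [ 0.4401 -0.6199  0.0233]
0 lin [-0.0381 -0.0004 -0.0086] ang [ 0.0002 -0.0076 -0.0004]
```

Call:
arm_command --series '[{"grip": -0.1,"linear": [-0.03,0,0],"angular": [0,0,0]},{"grip": -0.5,"linear": [-0.03,0,0],"angular": [0,0,0]},{"grip": -1,"linear": [-0.03,0,0],"angular": [0,0,0]},{"grip": -1,"linear": [-0.03,0,0],"angular": [0,0,0]},{"grip": -1,"linear": [-0.03,0,0],"angular": [0,0,0]},{"grip": -1,"linear": [-0.03,0,0],"angular": [0,0,0]},{"grip": -1,"linear": [-0.03,0,0],"angular": [0,0,0]},{"grip": -1,"linear": [-0.03,0,0],"angular": [0,0,0]}]'

```text
time: 8.35
tcp_pos: [0.5145, -0.1427, 0.0959]
tool_rot: [179.9, 45.0, 156.6]
ft_force: [-2.0, 2.7, 7.2]
grip_width: 0.035
grasp_force: 59.2
```

```bash
python3 - <<'E'
from h import *
s=manip.sense(); print(s['time'],s['tcp_pos'],s['tool_rot'],s['joints'],s['ft_force'],s['grip_width'],s['grasp_force'])
p=s['tcp_pos'];R=rpy(s['tool_rot']); print('lens in tool', R.inv().apply([.501,-.137,0]-p),'axis',R.inv().apply([0,0,1]))
E
```

```text
8.35 [ 0.5145 -0.1427  0.0959] [179.9397  45.0023 156.5727] [-23.4781  17.9872 -71.7207 -44.7102   0.0962  -0.0359] [-2.0424  2.7327  7.2242] 0.03495738744318888 59.22272086143494
lens in tool [ 0.0782 -0.0002  0.0574] axis [-0.7071  0.0007 -0.7071]
```

```bash
cat >> h.py <<'E'
LENS=np.array([.0782,-.0002,.0574])
C=np.array([.4965,.1415,0]); YAW=75.
def cr(x,y,z):
    a=np.radians(YAW); return C+[x*np.cos(a)-y*np.sin(a),x*np.sin(a)+y*np.cos(a),z]
def seat():
    R=Rtool(YAW-180,135); return cr(.077,0,.064)-R.apply(LENS),R
def wr(R,j1):
    "j4 sum, j5, j6 for tool rotation R at base angle j1"
    Z=Ro.from_euler('z',-j1,degrees=True)*R; z=Z.as_matrix()[:,2]; j5=np.arcsin(z[1]); s=np.arctan2(-z[2],z[0])
    Q=(Rtool(0,np.degrees(s))*Ro.from_euler('x',-j5)).inv()*Z; return np.degrees([s,j5]),np.degrees(Q.as_rotvec())[2]
E
python3 - <<'E'
from h import *
print(wr(rpy([-179.462,57.3013,156.3774]),-12.3423))
p,R=seat(); print('seat',p,R.as_euler('xyz',degrees=True))
s=manip.sense(); R0=rpy(s['tool_rot']); w=(R0.inv()*R).as_rotvec(); print(np.degrees(np.linalg.norm(w)))
for t in np.linspace(0,1,7): print(t,wr(R0*Ro.from_rotvec(w*t),-23.4*(1-t)-12*t))
E
```

```text
(array([ 33.2674, -10.0094]), np.float64(6.160006872116726))
seat [0.4918 0.1232 0.0493] [180. -45.  75.]
115.26124158583468
0.0 (array([44.9976,  0.041 ]), np.float64(0.019324130342602355))
0.16666666666666666 (array([57.0035,  0.5671]), np.float64(16.36010802437796))
0.3333333333333333 (array([67.9882,  4.7109]), np.float64(32.465107738357986))
0.5 (array([77.0932, 11.9778]), np.float64(47.861090596757826))
0.6666666666666666 (array([83.7488, 21.6409]), np.float64(62.650204804089874))
0.8333333333333333 (array([87.4163, 32.9086]), np.float64(77.57363161458322))
1.0 (array([87.0041, 44.9215]), np.float64(94.23877202256445))
```

```bash
python3 - <<'E'
from h import *
p,R=seat(); s=manip.sense()
plan(p+[0,0,.17],R,4,s['tcp_pos']+[0,0,.12],rpy(s['tool_rot']))
E
```

```text
0 lin [ 0.2178  0.5876 -0.2291] ang [0.0002 0.4056 0.4955]
1 lin [ 0.4799  0.4489 -0.1157] ang [0.0002 0.4056 0.4955]
2 lin [0.6232 0.2296 0.0638] ang [0.0002 0.4056 0.4955]
3 lin [ 0.6122 -0.016   0.2649] ang [0.0002 0.4056 0.4955]
```

Call:
arm_command --series '[{"grip": -1,"linear": [-0.05,0,-0.05],"angular": [0,0,0]},{"grip": -1,"linear": [-0.17,0,-0.17],"angular": [0,0,0]},{"grip": -1,"linear": [-0.32,0,-0.32],"angular": [0,0,0]},{"grip": -1,"linear": [-0.48,0,-0.48],"angular": [0,0,0]},{"grip": -1,"linear": [-0.64,0,-0.64],"angular": [0,0,0]},{"grip": -1,"linear": [-0.77,0,-0.77],"angular": [0,0,0]},{"grip": -1,"linear": [-0.85,0,-0.85],"angular": [0,0,0]},{"grip": -1,"linear": [-0.85,0,-0.85],"angular": [0,0,0]}]'

```text
time: 9.02
tcp_pos: [0.5148, -0.1432, 0.2178]
tool_rot: [180.0, 45.1, 156.6]
ft_force: [0.3, -0.0, -0.8]
grip_width: 0.0345
grasp_force: 60.2
```

Call:
arm_command --series '[{"grip": -1,"linear": [0.03,0.07,-0.03],"angular": [0,0.051,0.062]},{"grip": -1,"linear": [0.05,0.15,-0.06],"angular": [0,0.101,0.124]},{"grip": -1,"linear": [0.08,0.22,-0.09],"angular": [0,0.152,0.186]},{"grip": -1,"linear": [0.11,0.29,-0.11],"angular": [0,0.203,0.248]},{"grip": -1,"linear": [0.14,0.37,-0.14],"angular": [0,0.254,0.31]},{"grip": -1,"linear": [0.16,0.44,-0.17],"angular": [0,0.304,0.372]},{"grip": -1,"linear": [0.19,0.52,-0.2],"angular": [0,0.355,0.434]},{"grip": -1,"linear": [0.22,0.59,-0.23],"angular": [0,0.406,0.496]}]'

```text
time: 9.68
tcp_pos: [0.5069, -0.0751, 0.2135]
tool_rot: [166.2, 23.3, 132.5]
ft_force: [0.2, 1.0, -1.4]
grip_width: 0.0345
grasp_force: 60.0
```

Call:
arm_command --series '[{"grip": -1,"linear": [0.06,0.06,-0.01],"angular": [0,0.051,0.062]},{"grip": -1,"linear": [0.12,0.11,-0.03],"angular": [0,0.101,0.124]},{"grip": -1,"linear": [0.18,0.17,-0.04],"angular": [0,0.152,0.186]},{"grip": -1,"linear": [0.24,0.22,-0.06],"angular": [0,0.203,0.248]},{"grip": -1,"linear": [0.3,0.28,-0.07],"angular": [0,0.254,0.31]},{"grip": -1,"linear": [0.36,0.34,-0.09],"angular": [0,0.304,0.372]},{"grip": -1,"linear": [0.42,0.39,-0.1],"angular": [0,0.355,0.434]},{"grip": -1,"linear": [0.48,0.45,-0.12],"angular": [0,0.406,0.496]}]'

```text
time: 10.35
tcp_pos: [0.5013, -0.0089, 0.2148]
tool_rot: [162.8, -0.4, 115.6]
ft_force: [0.0, -0.4, -1.7]
grip_width: 0.0344
grasp_force: 60.0
```

Call:
arm_command --series '[{"grip": -1,"linear": [0.08,0.03,0.01],"angular": [0,0.051,0.062]},{"grip": -1,"linear": [0.16,0.06,0.02],"angular": [0,0.101,0.124]},{"grip": -1,"linear": [0.23,0.09,0.02],"angular": [0,0.152,0.186]},{"grip": -1,"linear": [0.31,0.12,0.03],"angular": [0,0.203,0.248]},{"grip": -1,"linear": [0.39,0.14,0.04],"angular": [0,0.254,0.31]},{"grip": -1,"linear": [0.47,0.17,0.05],"angular": [0,0.304,0.372]},{"grip": -1,"linear": [0.55,0.2,0.06],"angular": [0,0.355,0.434]},{"grip": -1,"linear": [0.62,0.23,0.06],"angular": [0,0.406,0.496]}]'

```text
time: 11.02
tcp_pos: [0.4959, 0.0572, 0.2162]
tool_rot: [166.5, -24.1, 98.7]
ft_force: [0.1, -0.4, -2.0]
grip_width: 0.0345
grasp_force: 60.0
```

Call:
arm_command --series '[{"grip": -1,"linear": [0.08,0,0.03],"angular": [0,0.051,0.062]},{"grip": -1,"linear": [0.15,0,0.07],"angular": [0,0.101,0.124]},{"grip": -1,"linear": [0.23,-0.01,0.1],"angular": [0,0.152,0.186]},{"grip": -1,"linear": [0.31,-0.01,0.13],"angular": [0,0.203,0.248]},{"grip": -1,"linear": [0.38,-0.01,0.16],"angular": [0,0.254,0.31]},{"grip": -1,"linear": [0.46,-0.01,0.2],"angular": [0,0.304,0.372]},{"grip": -1,"linear": [0.54,-0.01,0.23],"angular": [0,0.355,0.434]},{"grip": -1,"linear": [0.61,-0.02,0.26],"angular": [0,0.406,0.496]}]'

```text
time: 11.68
tcp_pos: [0.4902, 0.1231, 0.2177]
tool_rot: [-179.4, -45.1, 74.3]
ft_force: [0.9, -0.2, -2.0]
grip_width: 0.0344
grasp_force: 60.0
```

```bash
python3 - <<'E'
from h import *
s=manip.sense(); print(s['time'],s['tcp_pos'],s['tool_rot'],s['joints'],s['ft_force'],s['grip_width'])
p,R=seat(); plan(p+[0,0,.05],R,1)
im=wrist('w4')
sc=manip.read_camera('scene')['image'][:,:,::-1]; tp=manip.read_camera('top')['image'][:,:,::-1]
a=cv2.resize(im[:,:,::-1],(400,300),interpolation=3); b=cv2.resize(sc[140:230,170:290],(400,300),interpolation=2); c=cv2.resize(tp[150:240,190:310],(400,300),interpolation=2)
cv2.imwrite('pics/m4.png',np.vstack([np.hstack([a,b]),np.hstack([c,np.zeros_like(c)])]))
R=rpy(s['tool_rot']);l=s['tcp_pos']+R.apply(LENS); ax=R.apply([-.7071,0,-.7071]); print(l,ax,proj('w',l),proj('w',l+.15*ax))
for q in((.0875,.05),(.0875,-.05),(-.0875,-.05),(-.0875,.05)): print(proj('w',cr(*q,.02)))
E
```

```text
11.6833 [0.4902 0.1231 0.2177] [-179.3583  -45.1369   74.3406] [-20.5998  14.8992 -33.298   47.6466  44.8418  82.38  ] [ 0.9174 -0.166  -2.0139] 0.03444334396267735
0 lin [-0.8354  0.0242  0.839 ] ang [-0.0039 -0.0031 -0.0103]
[0.5153 0.2156 0.2326] [-0.2623 -0.965  -0.0024] [256.7715  91.4572] [255.9639 369.4621]
[219.9261 211.6033]
[299.6535 211.0563]
[311.281  373.3836]
[210.4119 373.8193]
```

View pics/m4.png

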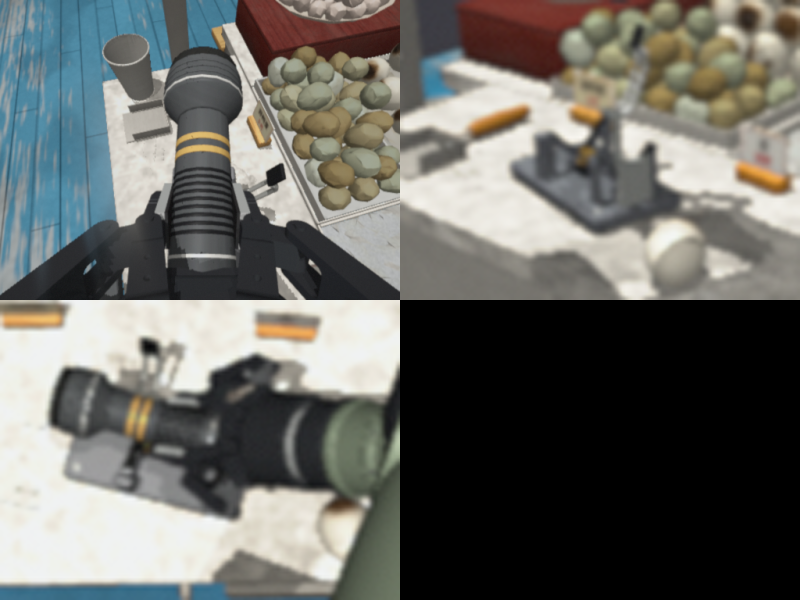

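The torch is held level above the cradle, with the head over the bail end. The image axis seems about 5 px right of the prediction, so I'll measure it numerically.

```bash
python3 - <<'E'
from h import *
load('w4'); im=cv2.imread('pics/w4.png').astype(int); g=im.sum(2)/3; sat=im.max(2)-im.min(2)
for v in (75,85,100,115,125,140,150,165,215,240):
    row=(g[v]<120)&(sat[v]<28); 
    xs=np.where(row)[0]; 
    # run containing ~262
    a=b=262
    while a>0 and (row[a-1] or row[a-2] or row[a-3]): a-=1
    while b<511 and (row[b+1] or row[b+2] or row[b+3]): b+=1
    print(v,a,b,(a+b)/2)
col=g[:,262]; print([int(x) for x in col[50:75]])
for t in (0,.01,.034,.047,.1,.15):
    s=0
E
```

```text
75 219 296 257.5
85 219 301 260.0
100 243 275 259.0
115 216 309 262.5
125 210 310 260.0
140 211 308 259.5
150 215 302 258.5
165 227 292 259.5
215 223 295 259.0
240 219 298 258.5
[113, 114, 115, 116, 115, 115, 114, 114, 112, 83, 51, 47, 48, 45, 46, 46, 47, 50, 73, 91, 96, 97, 97, 96, 96]
```

```bash
sed -i 's/^C=np.*/C=np.array([.4955,.141,0]); YAW=75./' h.py; python3 - <<'E'
from h import *
p,R=seat(); print(p); plan(p+[0,0,.06],R,1); plan(p+[0,0,.012],R,1,p+[0,0,.06],R)
s=manip.sense();Rr=rpy(s['tool_rot']);l=s['tcp_pos']+Rr.apply(LENS); load('w4'); print(proj('w',l+[0,0,.027]))
E
```

```text
[0.4908 0.1227 0.0493]
0 lin [-0.7629  0.0188  0.7664] ang [-0.0051 -0.0002 -0.0076]
0 lin [-0.3394 -0.      0.3394] ang [0. 0. 0.]
[254.8814  55.9015]
```

Call:
arm_command --series '[{"grip": -1,"linear": [-0.1,0.01,0.1],"angular": [-0.005,0,-0.008]},{"grip": -1,"linear": [-0.22,0.02,0.22],"angular": [-0.005,0,-0.008]},{"grip": -1,"linear": [-0.36,0.02,0.36],"angular": [-0.005,0,-0.008]},{"grip": -1,"linear": [-0.5,0.02,0.5],"angular": [-0.005,0,-0.008]},{"grip": -1,"linear": [-0.62,0.02,0.62],"angular": [-0.005,0,-0.008]},{"grip": -1,"linear": [-0.71,0.02,0.71],"angular": [-0.005,0,-0.008]},{"grip": -1,"linear": [-0.76,0.02,0.77],"angular": [-0.005,0,-0.008]},{"grip": -1,"linear": [-0.76,0.02,0.77],"angular": [-0.005,0,-0.008]}]'

```text
time: 12.5
tcp_pos: [0.4917, 0.1234, 0.1096]
tool_rot: [179.9, -45.0, 75.1]
ft_force: [-0.4, 0.0, -1.4]
grip_width: 0.0347
grasp_force: 60.0
```

Call:
arm_command --series '[{"grip": -1,"linear": [-0.05,0,0.05],"angular": [0,0,0]},{"grip": -1,"linear": [-0.1,0,0.1],"angular": [0,0,0]},{"grip": -1,"linear": [-0.16,0,0.16],"angular": [0,0,0]},{"grip": -1,"linear": [-0.22,0,0.22],"angular": [0,0,0]},{"grip": -1,"linear": [-0.27,0,0.27],"angular": [0,0,0]},{"grip": -1,"linear": [-0.31,0,0.31],"angular": [0,0,0]},{"grip": -1,"linear": [-0.34,0,0.34],"angular": [0,0,0]},{"grip": -1,"linear": [-0.34,0,0.34],"angular": [0,0,0]}]'

```text
time: 13.17
tcp_pos: [0.492, 0.1235, 0.0621]
tool_rot: [179.9, -45.1, 75.1]
ft_force: [-0.1, 0.0, -2.2]
grip_width: 0.0345
grasp_force: 60.0
```

```bash
python3 - <<'E'
from h import *
s=manip.sense(); print(s['time'],s['tcp_pos'],s['tool_rot'],s['ft_force'],s['moment'],s['grip_width'])
p,R=seat(); plan(p,R,1)
E
```

```text
13.1667 [0.492  0.1235 0.0621] [179.9008 -45.0955  75.0503] [-0.1352  0.0137 -2.154 ] [-0.9314  0.2534  0.0506] 0.03452873435551736
0 lin [-0.0986 -0.0101  0.0829] ang [ 0.0014 -0.0021  0.0008]
```

Call:
arm_command --series '[{"grip": -1,"linear": [-0.015,-0.01,0.013],"angular": [0,0,0]},{"grip": -1,"linear": [-0.03,-0.01,0.026],"angular": [0,0,0]},{"grip": -1,"linear": [-0.045,-0.01,0.039],"angular": [0,0,0]},{"grip": -1,"linear": [-0.055,-0.01,0.048],"angular": [0,0,0]},{"grip": -1,"linear": [-0.065,-0.01,0.056],"angular": [0,0,0]},{"grip": -1,"linear": [-0.073,-0.01,0.063],"angular": [0,0,0]},{"grip": -1,"linear": [-0.08,-0.01,0.07],"angular": [0,0,0]},{"grip": -1,"linear": [-0.08,-0.01,0.07],"angular": [0,0,0]}]'

```text
time: 13.83
tcp_pos: [0.4914, 0.1229, 0.0523]
tool_rot: [179.8, -45.1, 75.1]
ft_force: [0.4, -0.8, -2.8]
grip_width: 0.0346
grasp_force: 60.0
```

```bash
python3 - <<'E'
from h import *
s=manip.sense(); print(s['time'],s['tcp_pos'],s['tool_rot'],s['ft_force'],s['moment'],s['grip_width'])
p,R=seat(); plan(p,R,1)
E
```

```text
13.8333 [0.4914 0.1229 0.0523] [179.7971 -45.095   75.1195] [ 0.411  -0.7939 -2.8161] [-0.9518  0.2595 -0.0313] 0.034572763361878464
0 lin [-0.0238 -0.0049  0.0185] ang [ 0.0026 -0.0021  0.0019]
```

Still no contact, so I'll go down another 3 to 4 mm slowly.

Call:
arm_command --series '[{"grip": -1,"linear": [-0.005,-0.005,0.005],"angular": [0,0,0]},{"grip": -1,"linear": [-0.01,-0.005,0.009],"angular": [0,0,0]},{"grip": -1,"linear": [-0.014,-0.005,0.013],"angular": [0,0,0]},{"grip": -1,"linear": [-0.018,-0.005,0.017],"angular": [0,0,0]},{"grip": -1,"linear": [-0.022,-0.005,0.02],"angular": [0,0,0]},{"grip": -1,"linear": [-0.026,-0.005,0.024],"angular": [0,0,0]},{"grip": -1,"linear": [-0.026,-0.005,0.024],"angular": [0,0,0]},{"grip": -1,"linear": [-0.026,-0.005,0.024],"angular": [0,0,0]}]'

```text
time: 14.5
tcp_pos: [0.4912, 0.1232, 0.0507]
tool_rot: [179.7, -45.3, 75.1]
ft_force: [-7.2, -7.2, 15.2]
grip_width: 0.0344
grasp_force: 61.7
```

```bash
python3 - <<'E'
from h import *
s=manip.sense(); print(s['time'],s['tcp_pos'],s['tool_rot'],s['ft_force'],s['moment'],s['grip_width'])
p,R=seat(); plan(p,R,1)
E
```

```text
14.5 [0.4912 0.1232 0.0507] [179.7164 -45.3005  75.1322] [-7.1669 -7.2494 15.158 ] [0.3688 0.7183 1.0533] 0.03438373899159342
0 lin [-0.014  -0.0023  0.0053] ang [ 0.0042 -0.0067  0.0021]
```

Call:
arm_command --series '[{"grip": -1,"linear": [0,-0.004,0],"angular": [0,0.002,0]},{"grip": -1,"linear": [0,-0.008,0],"angular": [0,0.004,0]},{"grip": -1,"linear": [0,-0.01,0],"angular": [0,0.008,0]},{"grip": -1,"linear": [-0.001,-0.01,0.001],"angular": [0,0.01,0]},{"grip": -1,"linear": [-0.002,-0.01,0.002],"angular": [0,0.01,0]},{"grip": -1,"linear": [-0.002,-0.01,0.002],"angular": [0,0.01,0]},{"grip": -1,"linear": [-0.002,-0.01,0.002],"angular": [0,0.01,0]},{"grip": -1,"linear": [-0.002,-0.01,0.002],"angular": [0,0.01,0]}]'

```text
time: 15.17
tcp_pos: [0.4912, 0.1233, 0.0508]
tool_rot: [179.6, -45.8, 75.2]
ft_force: [-4.6, -5.8, 16.1]
grip_width: 0.0346
grasp_force: 61.8
```

```bash
python3 - <<'E'
from h import *
s=manip.sense(); print(s['time'],s['tcp_pos'],s['tool_rot'],s['ft_force'],s['moment'],s['grip_width'])
p,R=seat(); plan(p,R,1)
E
```

```text
15.1667 [0.4912 0.1233 0.0508] [179.5561 -45.7753  75.2448] [-4.6457 -5.7695 16.0528] [0.3579 0.4618 0.8702] 0.03455284372196139
0 lin [-0.0154 -0.002   0.0053] ang [ 0.006  -0.0172  0.0038]
```

Call:
arm_command --series '[{"grip": -0.1,"linear": [0,0,0],"angular": [0,0,0]},{"grip": 0,"linear": [0,0,0],"angular": [0,0,0]},{"grip": 0.1,"linear": [0,0,0],"angular": [0,0,0]},{"grip": 0.3,"linear": [0,0,0],"angular": [0,0,0]},{"grip": 0.3,"linear": [0,0,0],"angular": [0,0,0]},{"grip": 0.3,"linear": [0,0,0],"angular": [0,0,0]},{"grip": 0.3,"linear": [0,0,0],"angular": [0,0,0]},{"grip": 0.3,"linear": [0,0,0],"angular": [0,0,0]}]'

```text
time: 15.83
tcp_pos: [0.4899, 0.1233, 0.0485]
tool_rot: [179.8, -45.6, 75.1]
ft_force: [-0.5, 0.8, 0.1]
grip_width: 0.0555
grasp_force: 0.0
```

```bash
python3 - <<'E'
from h import *
s=manip.sense(); print(s['time'],s['tcp_pos'],s['tool_rot'],s['ft_force'],s['moment'],s['grip_width'],s['grasp_force'])
im=wrist('w5')[:,:,::-1].astype(int); old=cv2.imread('pics/w4.png').astype(int)
g=im.sum(2)/3; sat=im.max(2)-im.min(2)
for v in (110,125,140,150,165,215,240):
    row=(g[v]<120)&(sat[v]<28); a=b=262
    while a>0 and (row[a-1] or row[a-2] or row[a-3]): a-=1
    while b<511 and (row[b+1] or row[b+2] or row[b+3]): b+=1
    print(v,a,b,(a+b)/2)
print([int(x) for x in g[45:80,262]])
E
```

```text
15.8333 [0.4899 0.1233 0.0485] [179.8016 -45.5516  75.1247] [-0.4595  0.7982  0.1017] [-0.6877  0.1801 -0.0071] 0.055483392652463076 0.0
110 219 310 264.5
125 210 312 261.0
140 211 309 260.0
150 220 313 266.5
165 262 262 262.0
215 225 301 263.0
240 223 304 263.5
[116, 116, 115, 116, 135, 150, 190, 210, 216, 214, 179, 109, 53, 43, 44, 45, 44, 47, 46, 62, 85, 92, 94, 93, 93, 92, 90, 81, 85, 94, 93, 94, 92, 92, 77]
```

Call:
arm_command --series '[{"grip": 0.5,"linear": [0.03,0,-0.03],"angular": [0,0,0]},{"grip": 0.5,"linear": [0.08,0,-0.08],"angular": [0,0,0]},{"grip": 0.5,"linear": [0.17,0,-0.17],"angular": [0,0,0]},{"grip": 0.5,"linear": [0.3,0,-0.3],"angular": [0,0,0]},{"grip": 0.5,"linear": [0.45,0,-0.45],"angular": [0,0,0]},{"grip": 0.5,"linear": [0.6,0,-0.6],"angular": [0,0,0]},{"grip": 0.5,"linear": [0.75,0,-0.75],"angular": [0,0,0]},{"grip": 0.5,"linear": [0.8,0,-0.8],"angular": [0,0,0]}]'

```text
time: 16.55
tcp_pos: [0.4906, 0.122, 0.1649]
tool_rot: [179.4, -45.6, 75.4]
ft_force: [0.9, -0.3, -0.3]
grip_width: 0.064
grasp_force: 0.0
```

```bash
cat >> h.py <<'E'
RD=rpy([180,0,165])
E
python3 - <<'E'
from h import *
s=manip.sense(); print(s['time'],s['tcp_pos'],s['ft_force'],s['grip_width'])
im=wrist('w6')[:,:,::-1].astype(int); g=im.sum(2)/3; sat=im.max(2)-im.min(2)
# torch outline prediction if seated
print('lens',proj('w',cr(.077,0,.064)),'tail',proj('w',cr(-.073,0,.064)),'rim top',proj('w',cr(.077,0,.091)))
gold=(im[:,:,2]-im[:,:,0]>60); gold[:60]=0; gold[:,:200]=0; gold[:,320:]=0
ys,xs=np.where(gold); print('gold',len(ys),xs.mean() if len(xs) else 0,np.unique(ys))
for v in range(60,220,12):
    row=(g[v]<120)&(sat[v]<28); c=262; a=b=c
    while a>3 and (row[a-1] or row[a-2] or row[a-3]): a-=1
    while b<508 and (row[b+1] or row[b+2] or row[b+3]): b+=1
    print(v,a,b,(a+b)/2)
plan(cr(.022,-.1,.24),RD,4)
E
```

```text
16.55 [0.4906 0.122  0.1649] [ 0.92   -0.3237 -0.3473] 0.0639664692120546
lens [256.6178 181.9961] tail [256.1917 360.6122] rim top [256.6636 166.98  ]
gold 1260 259.3539682539683 [101 102 103 104 105 106 107 108 109 110 111 112 113 114 115 116 117 118
 119 120 121 122 243 244 245 246 247 248 249 250 251 254 255 256 257 258
 259 260 261 262]
60 262 262 262.0
72 262 262 262.0
84 262 262 262.0
96 262 262 262.0
108 262 262 262.0
120 262 274 268.0
132 262 262 262.0
144 262 262 262.0
156 262 262 262.0
168 262 262 262.0
180 231 285 258.0
192 228 288 258.0
204 233 290 261.5
216 227 293 260.0
0 lin [ 0.2058  0.2503 -0.0558] ang [ 0.1996 -0.1959 -0.4702]
1 lin [ 0.0903  0.2916 -0.1221] ang [ 0.1996 -0.1959 -0.4702]
2 lin [-0.0395  0.2778 -0.1714] ang [ 0.1996 -0.1959 -0.4702]
3 lin [-0.1598  0.2113 -0.1947] ang [ 0.1996 -0.1959 -0.4702]
```

Call:
arm_command --series '[{"grip": -1,"linear": [0.15,0.1,-0.3],"angular": [0.05,-0.049,-0.118]},{"grip": -1,"linear": [0.3,0.1,-0.4],"angular": [0.1,-0.098,-0.235]},{"grip": -1,"linear": [0.4,0.15,-0.4],"angular": [0.15,-0.147,-0.35]},{"grip": -1,"linear": [0.4,0.2,-0.3],"angular": [0.2,-0.196,-0.47]},{"grip": -1,"linear": [0.4,0.25,-0.25],"angular": [0.2,-0.196,-0.47]},{"grip": -1,"linear": [0.4,0.25,-0.25],"angular": [0.2,-0.196,-0.47]},{"grip": -1,"linear": [0.4,0.25,-0.25],"angular": [0.2,-0.196,-0.47]},{"grip": -1,"linear": [0.4,0.25,-0.25],"angular": [0.2,-0.196,-0.47]}]'

```text
time: 17.27
tcp_pos: [0.5147, 0.1255, 0.2067]
tool_rot: [171.6, -35.0, 101.7]
ft_force: [0.0, -0.3, 0.3]
grip_width: -0.0001
grasp_force: 0.0
```

```bash
python3 - <<'E'
from h import *
s=manip.sense(); print(s['tcp_pos'],s['tool_rot'],s['joints'])
plan(cr(.022,-.1,.24),RD,3)
E
```

```text
[0.5147 0.1255 0.2067] [171.5925 -35.0057 101.6579] [-14.2108  20.2751 -21.8757  55.9991  35.0591  64.2087]
0 lin [ 0.0469  0.2907 -0.0608] ang [ 0.1977 -0.1991 -0.4721]
1 lin [-0.0723  0.273  -0.1033] ang [ 0.1977 -0.1991 -0.4721]
2 lin [-0.1806  0.2077 -0.1211] ang [ 0.1977 -0.1991 -0.4721]
```

Call:
arm_command --series '[{"grip": -1,"linear": [0.05,0.29,-0.06],"angular": [0.05,-0.05,-0.12]},{"grip": -1,"linear": [0.05,0.29,-0.06],"angular": [0.1,-0.1,-0.24]},{"grip": -1,"linear": [0.05,0.29,-0.06],"angular": [0.15,-0.15,-0.36]},{"grip": -1,"linear": [0.05,0.29,-0.06],"angular": [0.198,-0.199,-0.472]},{"grip": -1,"linear": [0.05,0.29,-0.06],"angular": [0.198,-0.199,-0.472]},{"grip": -1,"linear": [0.05,0.29,-0.06],"angular": [0.198,-0.199,-0.472]},{"grip": -1,"linear": [0.05,0.29,-0.06],"angular": [0.198,-0.199,-0.472]},{"grip": -1,"linear": [0.05,0.29,-0.06],"angular": [0.198,-0.199,-0.472]}]'

```text
time: 17.93
tcp_pos: [0.5429, 0.1289, 0.2186]
tool_rot: [169.7, -22.5, 123.9]
ft_force: [1.0, 0.7, 0.3]
grip_width: 0.0001
grasp_force: 0.0
```

Call:
arm_command --series '[{"grip": -1,"linear": [-0.07,0.27,-0.1],"angular": [0.05,-0.05,-0.12]},{"grip": -1,"linear": [-0.07,0.27,-0.1],"angular": [0.1,-0.1,-0.24]},{"grip": -1,"linear": [-0.07,0.27,-0.1],"angular": [0.15,-0.15,-0.36]},{"grip": -1,"linear": [-0.07,0.27,-0.1],"angular": [0.198,-0.199,-0.472]},{"grip": -1,"linear": [-0.07,0.27,-0.1],"angular": [0.198,-0.199,-0.472]},{"grip": -1,"linear": [-0.07,0.27,-0.1],"angular": [0.198,-0.199,-0.472]},{"grip": -1,"linear": [-0.07,0.27,-0.1],"angular": [0.198,-0.199,-0.472]},{"grip": -1,"linear": [-0.07,0.27,-0.1],"angular": [0.198,-0.199,-0.472]}]'

```text
time: 18.6
tcp_pos: [0.5706, 0.1326, 0.2297]
tool_rot: [172.8, -10.3, 144.3]
ft_force: [-0.3, 0.1, 0.1]
grip_width: -0.0001
grasp_force: 0.0
```

Call:
arm_command --series '[{"grip": -1,"linear": [-0.18,0.21,-0.12],"angular": [0.05,-0.05,-0.12]},{"grip": -1,"linear": [-0.18,0.21,-0.12],"angular": [0.1,-0.1,-0.24]},{"grip": -1,"linear": [-0.18,0.21,-0.12],"angular": [0.15,-0.15,-0.36]},{"grip": -1,"linear": [-0.18,0.21,-0.12],"angular": [0.198,-0.199,-0.472]},{"grip": -1,"linear": [-0.18,0.21,-0.12],"angular": [0.198,-0.199,-0.472]},{"grip": -1,"linear": [-0.18,0.21,-0.12],"angular": [0.198,-0.199,-0.472]},{"grip": -1,"linear": [-0.18,0.21,-0.12],"angular": [0.198,-0.199,-0.472]},{"grip": -1,"linear": [-0.18,0.21,-0.12],"angular": [0.198,-0.199,-0.472]}]'

```text
time: 19.27
tcp_pos: [0.5988, 0.1365, 0.241]
tool_rot: [-180.0, 0.1, 164.9]
ft_force: [-0.1, -0.6, -0.2]
grip_width: -0.0003
grasp_force: 0.0
```

```bash
python3 - <<'E'
from h import *
s=manip.sense(); print(s['time'],s['tcp_pos'],s['tool_rot'],s['joints'],s['ft_force'])
plan(cr(.022,-.1,.125),RD,1); plan(cr(.022,-.1,.125),RD,2)
im=wrist('w7')[:,:,::-1]
for th in(1.7,1.87,2.05,2.25):
    e=np.array([np.cos(th),np.sin(th)]);n=np.array([-e[1],e[0]]); q=np.array([-.038,.069])+.083*e+.0055*n; print(th,q,proj('w',cr(.022,*q)))
p=cr(.022,-.07,.145); u,v=proj('w',p).astype(int); 
k=im[max(0,v-70):v+70,max(0,u-70):u+70].max(2)
ys,xs=np.where(k<35); print(u,v,len(xs), np.median(xs)+max(0,u-70),np.median(ys)+max(0,v-70))
E
```

```text
19.2667 [0.5988 0.1365 0.241 ] [-179.9886    0.1298  164.9485] [ 5.9892 25.1703  0.1198 64.8325 -0.0572 21.0407] [-0.1294 -0.5519 -0.2338]
0 lin [ 0.0115 -0.0037  1.1603] ang [-0.0003  0.0029 -0.0011]
0 lin [ 0.0058 -0.0019  0.5802] ang [-0.0001  0.0014 -0.0006]
1 lin [ 0.0051 -0.0019  0.5802] ang [-0.0001  0.0014 -0.0006]
1.7 [-0.0541  0.1506] [259.1799 133.362 ]
1.87 [-0.0677  0.1467] [259.1881 150.2381]
2.05 [-0.0811  0.1401] [259.1903 165.1118]
2.25 [-0.0944  0.1301] [259.1858 177.5442]
259 152 523 260.0 151.0
```

The bail tab is at (260,151), which gives a bail angle of about 1.88. Descend behind it and sweep.

Call:
arm_command --series '[{"grip": -1,"linear": [0.01,0,0.15],"angular": [0,0,0]},{"grip": -1,"linear": [0.01,0,0.35],"angular": [0,0,0]},{"grip": -1,"linear": [0.01,0,0.55],"angular": [0,0,0]},{"grip": -1,"linear": [0.01,0,0.75],"angular": [0,0,0]},{"grip": -1,"linear": [0.01,0,0.9],"angular": [0,0,0]},{"grip": -1,"linear": [0.01,0,1.0],"angular": [0,0,0]},{"grip": -1,"linear": [0.01,0,1.0],"angular": [0,0,0]},{"grip": -1,"linear": [0.01,0,1.0],"angular": [0,0,0]}]'

```text
time: 19.98
tcp_pos: [0.5979, 0.1371, 0.1411]
tool_rot: [-180.0, 0.1, 165.1]
ft_force: [0.3, 1.1, -0.2]
grip_width: -0.0001
grasp_force: 0.0
```

Call:
arm_command --series '[{"grip": -1,"linear": [0.09,0,0],"angular": [0,0,0]},{"grip": -1,"linear": [0.17,0,0],"angular": [0,0,0]},{"grip": -1,"linear": [0.25,0,0],"angular": [0,0,0]},{"grip": -1,"linear": [0.33,0,0],"angular": [0,0,0]},{"grip": -1,"linear": [0.41,0,0],"angular": [0,0,0]},{"grip": -1,"linear": [0.49,0,0],"angular": [0,0,0]},{"grip": -1,"linear": [0.57,0,0],"angular": [0,0,0]},{"grip": -1,"linear": [0.57,0,0],"angular": [0,0,0]}]'

```text
time: 20.65
tcp_pos: [0.5419, 0.1528, 0.1427]
tool_rot: [180.0, 0.3, 165.2]
ft_force: [-2.2, -1.2, 8.8]
grip_width: 0.0
grasp_force: 4.1
```

```bash
cat >> h.py <<'E'
def loc(p):
    a=np.radians(YAW); d=np.array(p)-C; return np.array([d[0]*np.cos(a)+d[1]*np.sin(a),-d[0]*np.sin(a)+d[1]*np.cos(a),d[2]])
E
python3 - <<'E'
from h import *
s=manip.sense(); print(s['time'],loc(s['tcp_pos']),s['tool_rot'],s['ft_force'],s['moment'])
E
```

```text
20.65 [ 0.0234 -0.0417  0.1427] [179.9985   0.2725 165.1654] [-2.2489 -1.2048  8.7556] [-0.1301  0.2523  0.0262]
```

Call:
arm_command --series '[{"grip": -1,"linear": [0.08,0,0],"angular": [0,0,0]},{"grip": -1,"linear": [0.15,0,0],"angular": [0,0,0]},{"grip": -1,"linear": [0.23,0,0.01],"angular": [0,0,0]},{"grip": -1,"linear": [0.31,0,0.03],"angular": [0,0,0]},{"grip": -1,"linear": [0.39,0,0.06],"angular": [0,0,0]},{"grip": -1,"linear": [0.46,0,0.095],"angular": [0,0,0]},{"grip": -1,"linear": [0.46,0,0.095],"angular": [0,0,0]},{"grip": -1,"linear": [0.46,0,0.095],"angular": [0,0,0]}]'

```text
time: 21.32
tcp_pos: [0.4976, 0.164, 0.1309]
tool_rot: [-179.9, 0.1, 165.1]
ft_force: [1.1, -0.0, -0.5]
grip_width: 0.0001
grasp_force: 0.0
```

```bash
python3 - <<'E'
from h import *
s=manip.sense(); print(s['time'],loc(s['tcp_pos']),s['tool_rot'],s['ft_force'],s['moment'])
wrist('w8'); a=cv2.imread('pics/w8.png')
tp=manip.read_camera('top')['image'][:,:,::-1]; sc=manip.read_camera('scene')['image'][:,:,::-1]
r=lambda i:cv2.resize(i,(400,300),interpolation=2)
cv2.imwrite('pics/m8.png',np.vstack([np.hstack([r(a),r(sc[140:230,170:290])]),np.hstack([r(tp[150:240,190:310]),r(a[100:340,100:420])])]))
for th in(.6,.8,1,1.2,1.4):
    e=np.array([np.cos(th),np.sin(th)]);n=np.array([-e[1],e[0]]); q=np.array([-.038,.069])+.083*e+.0055*n; print(th,q,proj('w',cr(.022,*q)))
E
```

```text
21.3167 [0.0228 0.004  0.1309] [-179.9356    0.121   165.1388] [ 1.0826 -0.0104 -0.5041] [0.0086 0.0392 0.0234]
0.6 [0.0274 0.1204] [258.8724 197.3138]
0.8 [0.0159 0.1324] [258.8172 226.6354]
1 [0.0022 0.1418] [258.7509 260.2861]
1.2 [-0.0131  0.1484] [258.6793 295.1623]
1.4 [-0.0293  0.1517] [258.6099 327.6391]
```

```bash
python3 - <<'E'
from h import *
load('w8'); im=cv2.imread('pics/w8.png')
for th in(0,.2,.4,.6,.8):
    e=np.array([np.cos(th),np.sin(th)]);n=np.array([-e[1],e[0]]); 
    print(th,[proj('w',cr(.022,*(np.array([-.038,.069])+r*e+.0055*n)))[1].round() for r in(.070,.083,.096)], [proj('w',cr(x,*(np.array([-.038,.069])+.083*e+.0055*n)))[0].round() for x in(.013,.031)])
for v in range(90,330,8): print(v,[int(x) for x in im[v,200:320:8].mean(1)])
E
```

```text
0 [np.float64(168.0), np.float64(149.0), np.float64(129.0)] [np.float64(245.0), np.float64(273.0)]
0.2 [np.float64(177.0), np.float64(158.0), np.float64(138.0)] [np.float64(244.0), np.float64(274.0)]
0.4 [np.float64(192.0), np.float64(174.0), np.float64(155.0)] [np.float64(243.0), np.float64(275.0)]
0.6 [np.float64(211.0), np.float64(197.0), np.float64(182.0)] [np.float64(242.0), np.float64(276.0)]
0.8 [np.float64(235.0), np.float64(227.0), np.float64(217.0)] [np.float64(241.0), np.float64(277.0)]
90 [209, 202, 201, 213, 206, 210, 215, 211, 195, 191, 181, 186, 183, 177, 187]
98 [208, 202, 198, 213, 205, 208, 212, 208, 197, 196, 188, 184, 177, 184, 192]
106 [215, 211, 206, 214, 211, 205, 210, 204, 212, 196, 187, 181, 179, 189, 193]
114 [203, 198, 212, 214, 214, 211, 203, 207, 203, 186, 188, 184, 177, 188, 198]
122 [209, 197, 200, 198, 203, 204, 211, 212, 213, 182, 184, 185, 188, 195, 185]
130 [190, 193, 201, 183, 190, 190, 195, 200, 201, 193, 177, 188, 184, 180, 173]
138 [138, 138, 138, 139, 139, 139, 138, 62, 60, 123, 124, 124, 123, 124, 123]
146 [142, 142, 142, 143, 143, 142, 89, 12
[... 857 characters left out ...]
 37, 56, 42, 42]
250 [145, 145, 141, 144, 21, 21, 75, 25, 77, 77, 19, 138, 136, 137, 95]
258 [148, 143, 142, 144, 26, 28, 77, 22, 77, 77, 29, 46, 171, 178, 168]
266 [145, 140, 138, 148, 19, 22, 76, 19, 76, 76, 20, 22, 202, 202, 207]
274 [149, 148, 145, 108, 20, 19, 22, 27, 98, 20, 22, 21, 196, 205, 211]
282 [134, 140, 136, 22, 23, 21, 22, 25, 18, 21, 25, 22, 23, 202, 207]
290 [23, 22, 20, 20, 21, 20, 21, 26, 17, 21, 21, 19, 21, 20, 19]
298 [16, 19, 19, 16, 20, 21, 19, 31, 23, 22, 21, 20, 22, 20, 19]
306 [20, 23, 20, 21, 17, 18, 18, 23, 21, 20, 18, 19, 19, 20, 15]
314 [25, 21, 21, 21, 19, 21, 19, 23, 21, 16, 22, 20, 23, 20, 18]
322 [22, 18, 20, 19, 19, 22, 23, 190, 49, 19, 23, 21, 21, 19, 19]
```

View pics/m8.png

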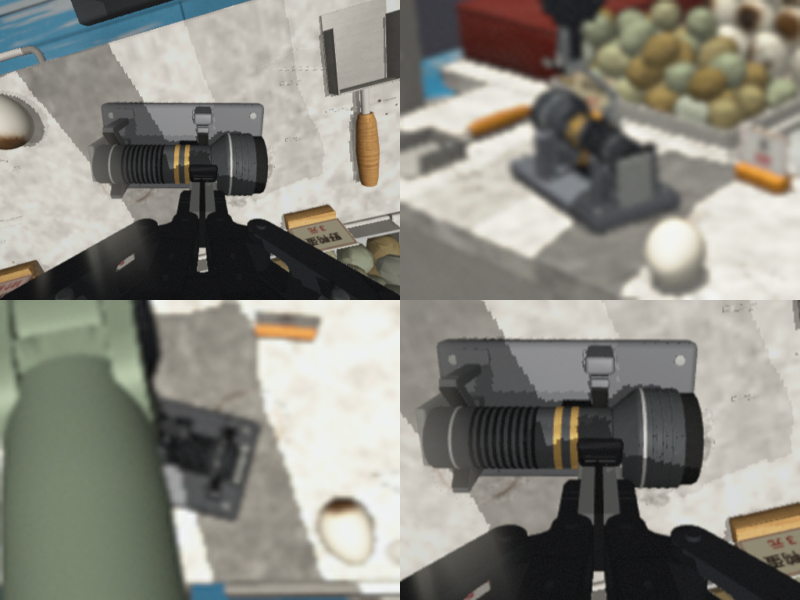

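The picture shows the torch seated with its head past the bail saddle. The tab is just ahead of the fingertips at about (260,221), so the bail angle is about 0.78, as planned. Continuing to close it.

Call:
arm_command --series '[{"grip": -1,"linear": [0.075,0,0.045],"angular": [0,0,0]},{"grip": -1,"linear": [0.147,0,0.095],"angular": [0,0,0]},{"grip": -1,"linear": [0.21,0,0.16],"angular": [0,0,0]},{"grip": -1,"linear": [0.267,0,0.23],"angular": [0,0,0]},{"grip": -1,"linear": [0.315,0,0.31],"angular": [0,0,0]},{"grip": -1,"linear": [0.36,0,0.38],"angular": [0,0,0]},{"grip": -1,"linear": [0.36,0,0.38],"angular": [0,0,0]},{"grip": -1,"linear": [0.36,0,0.38],"angular": [0,0,0]}]'

```text
time: 22.13
tcp_pos: [0.4629, 0.1731, 0.0926]
tool_rot: [-179.9, 0.1, 165.1]
ft_force: [0.5, 0.1, -0.2]
grip_width: 0.0003
grasp_force: 0.0
```

Call:
arm_command --series '[{"grip": -1,"linear": [0.015,0,0.04],"angular": [0,0,0]},{"grip": -1,"linear": [0.03,0,0.08],"angular": [0,0,0]},{"grip": -1,"linear": [0.04,0,0.11],"angular": [0,0,0]},{"grip": -1,"linear": [0.05,0,0.14],"angular": [0,0,0]},{"grip": -1,"linear": [0.05,0,0.16],"angular": [0,0,0]},{"grip": -1,"linear": [0.05,0,0.175],"angular": [0,0,0]},{"grip": -1,"linear": [0.05,0,0.185],"angular": [0,0,0]},{"grip": -1,"linear": [0.05,0,0.185],"angular": [0,0,0]}]'

```text
time: 22.8
tcp_pos: [0.4602, 0.1746, 0.079]
tool_rot: [180.0, 0.4, 165.1]
ft_force: [-12.1, -3.0, 42.6]
grip_width: 0.0002
grasp_force: 19.4
```

```bash
python3 - <<'E'
from h import *
s=manip.sense(); print(s['time'],loc(s['tcp_pos']),s['tool_rot'],s['ft_force'],s['moment'])
E
```

```text
22.8 [0.0233 0.0428 0.079 ] [179.963    0.3991 165.1165] [-12.1311  -3.0247  42.5751] [-0.732   2.353  -0.0944]
```

Call:
arm_command --series '[{"grip": -1,"linear": [0,0,-0.05],"angular": [0,0,0]},{"grip": -1,"linear": [0.04,0,-0.08],"angular": [0,0,0]},{"grip": -1,"linear": [0.07,0,-0.08],"angular": [0,0,0]},{"grip": -1,"linear": [0.07,0,-0.05],"angular": [0,0,0]},{"grip": -1,"linear": [0.07,0,-0.03],"angular": [0,0,0]},{"grip": -1,"linear": [0.07,0,-0.01],"angular": [0,0,0]},{"grip": -1,"linear": [0.07,0,0.0],"angular": [0,0,0]},{"grip": -1,"linear": [0.07,0,0.0],"angular": [0,0,0]}]'

```text
time: 23.47
tcp_pos: [0.4518, 0.1761, 0.0744]
tool_rot: [-179.9, 0.1, 165.1]
ft_force: [-1.5, -0.3, 4.7]
grip_width: -0.0003
grasp_force: 2.0
```

```bash
python3 - <<'E'
from h import *
s=manip.sense(); print(s['time'],loc(s['tcp_pos']),s['tool_rot'],s['ft_force'],s['moment'])
E
```

```text
23.4667 [0.0226 0.0513 0.0744] [-179.9399    0.1187  165.1129] [-1.5483 -0.2575  4.6624] [-0.0701  0.3861  0.0526]
```

Call:
arm_command --series '[{"grip": -1,"linear": [-0.01,0,0.01],"angular": [0,0,0]},{"grip": -1,"linear": [-0.01,0,0.02],"angular": [0,0,0]},{"grip": -1,"linear": [-0.01,0,0.03],"angular": [0,0,0]},{"grip": -1,"linear": [-0.01,0,0.035],"angular": [0,0,0]},{"grip": -1,"linear": [-0.01,0,0.035],"angular": [0,0,0]},{"grip": -1,"linear": [-0.01,0,0.035],"angular": [0,0,0]},{"grip": -1,"linear": [-0.01,0,0.035],"angular": [0,0,0]},{"grip": -1,"linear": [-0.01,0,0.035],"angular": [0,0,0]}]'

```text
time: 24.13
tcp_pos: [0.4519, 0.1763, 0.0733]
tool_rot: [-180.0, 0.1, 165.1]
ft_force: [-10.4, -0.9, 31.7]
grip_width: -0.0
grasp_force: 15.6
```

```bash
python3 - <<'E'
from h import *
s=manip.sense(); print(s['time'],loc(s['tcp_pos']),s['tool_rot'],s['ft_force'],s['moment'])
E
```

```text
24.1333 [0.0228 0.0512 0.0733] [-179.9872    0.0835  165.1417] [-10.4186  -0.8525  31.6724] [-0.243   2.3788 -0.0049]
```

The bail now meets a hard stop at tab height. Retreating and checking numerically.

Call:
arm_command --series '[{"grip": -1,"linear": [0,0,-0.04],"angular": [0,0,0]},{"grip": -1,"linear": [0,0,-0.12],"angular": [0,0,0]},{"grip": -1,"linear": [0,0,-0.3],"angular": [0,0,0]},{"grip": -1,"linear": [-0.1,0,-0.5],"angular": [0,0,0]},{"grip": -1,"linear": [-0.3,0,-0.7],"angular": [0,0,0]},{"grip": -1,"linear": [-0.6,0,-0.9],"angular": [0,0,0]},{"grip": -1,"linear": [-0.8,0,-1.0],"angular": [0,0,0]},{"grip": -1,"linear": [-0.8,0,-1.0],"angular": [0,0,0]}]'

```text
time: 24.8
tcp_pos: [0.5362, 0.1548, 0.1743]
tool_rot: [179.9, 0.6, 165.0]
ft_force: [0.3, 0.2, 0.1]
grip_width: 0.0003
grasp_force: 0.0
```

```bash
python3 - <<'E'
from h import *
s=manip.sense(); print(s['time'],loc(s['tcp_pos']),s['ft_force'])
im=wrist('w9')[:,:,::-1]
for th in(0,.05,.1,.2):
    e=np.array([np.cos(th),np.sin(th)]);n=np.array([-e[1],e[0]]); 
    print(th,[proj('w',cr(.022,*(np.array([-.038,.069])+r*e+.0055*n))).round(1) for r in(.070,.083,.096)])
u0=int(proj('w',cr(.022,.045,.0745))[0]); v0=int(proj('w',cr(.022,.045,.0745))[1])
for v in range(v0-30,v0+40,2): print(v,[int(x) for x in im[v,u0-20:u0+28:4].mean(1)])
for x,nm in((.077,'lens'),(-.073,'tail')): print(nm,[proj('w',cr(x,y,.064)).round(1) for y in(-.018,0,.018)])
v=int(proj('w',cr(0,0,.064))[1]); r=im[v].mean(1).astype(int); print(v,list(r[130:400:3]))
E
```

```text
24.8 [ 0.0238 -0.0357  0.1743] [0.3176 0.2293 0.1119]
0 [array([257. , 102.9]), array([257. ,  84.8]), array([256.9,  66.1])]
0.05 [array([257. , 103.6]), array([257. ,  85.3]), array([256.9,  66.3])]
0.1 [array([257. , 104.6]), array([257. ,  86.1]), array([256.9,  66.8])]
0.2 [array([257. , 107.3]), array([256.9,  88.7]), array([256.9,  69. ])]
54 [203, 202, 210, 209, 201, 187, 192, 200, 198, 194, 189, 183]
56 [203, 203, 210, 209, 204, 186, 192, 198, 200, 196, 188, 181]
58 [205, 202, 211, 208, 204, 185, 191, 198, 198, 194, 187, 180]
60 [207, 203, 208, 206, 205, 182, 190, 193, 194, 189, 186, 181]
62 [209, 207, 206, 204, 205, 183, 186, 189, 189, 187, 186, 184]
64 [210, 209, 206, 203, 205, 183, 184, 185, 186, 185, 186, 186]
66 [210, 209, 206, 202, 207, 197, 182, 183, 185, 185, 186, 186]
68 [210, 208, 204, 172, 168, 166, 146, 145, 162, 184, 185, 186]
70 [209, 208, 204, 53, 50, 52, 48, 47, 53, 182, 183, 185]
72 [206, 207, 205, 52, 55, 55, 58, 56, 43, 179, 183, 186]
74 [203, 203, 208, 51, 55, 54, 55, 57, 43, 180, 182, 185]
76 [201, 201, 208, 50, 52, 53, 55, 55, 44, 181, 182, 185]
78 [201
[... 2134 characters left out ...]
 np.int64(108), np.int64(109), np.int64(88), np.int64(182), np.int64(174), np.int64(78), np.int64(69), np.int64(67), np.int64(69), np.int64(68), np.int64(85), np.int64(197), np.int64(96), np.int64(80), np.int64(91), np.int64(91), np.int64(71), np.int64(87), np.int64(84), np.int64(91), np.int64(90), np.int64(37), np.int64(41), np.int64(40), np.int64(41), np.int64(186), np.int64(200), np.int64(206), np.int64(196), np.int64(195), np.int64(193), np.int64(191), np.int64(184), np.int64(185), np.int64(185), np.int64(182), np.int64(180), np.int64(184), np.int64(186), np.int64(189), np.int64(192), np.int64(193), np.int64(191), np.int64(191), np.int64(203), np.int64(205), np.int64(209), np.int64(211)]
```

```bash
python3 -c "
from rig import manip
print(manip.job_done())"
```

```text
the job is handed in; nothing more can be done
None
```

The torch is lying in the two V saddles with its head past the bail saddle and the bail pressed shut. I handed the job in at about 25 s, and the judging call returned no verdict.

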